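# Refit the drain grate in the tea tray and set the pot on it

### The job

Put the rinsed slatted grate back into the copper-coloured tea tray: hook its tongue under the tray's lip, then swing the handle end down, without letting it fall, until the grate lies flat and fully home on its ledges. Then stand the lid pot upright on the slats between the lip and the grate's handle, with its whole foot on the slats, setting it down gently. Leave the cups, tin, incense box and spoon as they are.

Things in the scene. Friction and masses are not known exactly. Their poses are not given: they have to be found in the camera images.
- tray: Low copper-coloured aluminium tray, 230 x 158 mm over its flat rim, 30 mm high, fixed. Origin: centre of underside; z up; x from the lip end (-x) to the plain end (+x). Pan inside 200 x 130 mm, floor 4 mm up. A ledge along each long side, top 24 mm up; between the ledges 104 mm open to the floor. Lip at the -x end only (see lip); walls, rim and lip all end 30 mm up.
- seat (a point): Where the grate's origin lies when home: (9, 0, 18) mm in the tray's frame, same axes; the grate's axes then agree with the tray's. Slats rest on the ledges, battens between them, tongue under the lip, deck flush with the rim. Play 3 mm either way in x, 5 mm in y. The grate is too long to be laid in flat.
- lip (a point): Middle of the lip's lower free edge, (-82, 0, 26.5) mm in the tray's frame (same axes). The lip is 3.5 mm thick, across the full width, and covers the pan's last 18 mm (tray x -100 to -82); beneath it the pan is open down to the floor between the ledges. The lip end is the one nearer the robot, always.
- grate: Light wooden slatted grate, 0.25 kg, loose. Origin: centre of its underside, mid slat length; x from tongue (-x) to handle end (+x), z up. Deck of five slats 176 x 120 mm, z 6 to 12 mm, x -88 to 88; battens 94 mm wide below, z 0 to 6 mm. Starts sloping on the stand, underside on its rails, handle end high, its x axis 35 degrees above level; lifts off freely.
- handle (a point): Centre of the grip bar of the grate's bridge handle, (70, 0, 37) mm in the grate's frame, same axes. Bar 12 mm thick (x), 14 mm tall (z), 90 mm long (y), 18 mm clear above the slats, a 12 mm post at each end (66 mm between posts).
- tongue (a point): Middle of the upper edge of the tongue's tip, (-105, 0, 6) mm in the grate's frame. The tongue is the end batten reaching 17 mm past the slats: 94 mm wide, 6 mm thick (z 0 to 6 mm).
- stand: Dark steel draining stand, fixed, 165 x 90 mm, 120 mm high: two rails sloping up at 35 degrees towards its +x, a toe bar at the low end standing 10 mm above the rails, legs, feet. Origin: on the platform, 85 mm below the grate's origin as it lies there. Only the toe bar stands higher than the grate's underside.
- pot: White ceramic lid pot, 0.4 kg, loose, one piece with lid, spout and handle. Origin: centre of its foot; z up; spout towards +x, to x = 71 mm. Foot 60 mm across, belly 88 mm, lid knob up to 85 mm, arched handle in its x-z plane up to 128 mm. Well placed with its foot about x = -10, y = 0, z = 30 mm in the tray's frame.
- pot_handle (a point): Centre of the straight top bar of the pot's arched handle, (0, 0, 122) mm in the pot's frame: 56 mm long along the pot's x, 12 mm thick (y), 12 mm tall. 31 mm free between the bar and the lid's knob.
- cups: Bystander: dark wooden board 115 x 175 mm, 12 mm thick, fixed, with six small white cups upside down on it, 48 mm across, top 48 mm above the platform. Origin: centre of its underside.
- tin: Bystander: two-tier round steel stacking tin, 90 mm across, 94 mm high, loose. Origin: centre of its underside.
- incense_box: Bystander: flat plastic incense box with sliding lid, 55 x 170 (y) x 30 mm, loose. Origin: centre of its underside.
- spoon: Bystander: steel spoon 150 mm long, loose, lying flat on the platform at the far left of the work. Its x axis runs along it.
Not all that is in view belongs to the job. Leave any turquoise or yellow look-alike of the grate alone.

How it is judged (in metres and radians):
On the way:
1. the grate lies home in the tray: tongue under the lip, flat and flush (z of grate in the frame of seat between -0.003 and 0.002 m and x of grate in the frame of seat between -0.006 and 0.006 m and y of grate in the frame of seat between -0.008 and 0.008 m and angle between grate's own z axis and vertical below 0.022 rad), for 0.2 s.
At the end, for the whole second after the job is handed in: Grate home in the tray: origin within 6 mm (x), 8 mm (y), 2 mm up / 3 mm down of the seat, level within 1.2 degrees. Pot upright within 3.4 degrees on the slats, foot's centre within 35 mm of the tray's midline, from 56 mm on the lip side to 45 mm on the handle side of its centre. Both at rest (all of step 1 and z of pot in the frame of tray between 0.027 and 0.034 m and x of pot in the frame of tray between -0.056 and 0.045 m and y of pot in the frame of tray between -0.035 and 0.035 m and angle between pot's own z axis and vertical below 0.06 rad and linear speed of each of pot, grate below 0.01 m/s); the robot touches nothing.
It fails at once if the pot is dropped (moves freely faster than 0.4 m/s) or pressed on the grate with over 70 N ((linear speed of pot above 0.4 m/s and contact force between the fingers and pot below 0.5 N) or contact force between pot and grate above 70 N).
It fails at once if the grate is let fall (moves freely faster than 0.3 m/s) (linear speed of grate above 0.3 m/s and contact force between the fingers and grate below 0.5 N).
It fails at once if the pot is tipped over (angle between pot's own z axis and vertical above 0.6 rad).
It fails at once if a bystander is disturbed (distance of any of tin, incense_box, spoon from where it was at the start of the episode above 0.02 m or contact force between cups and anything else above 10 N).
It also fails if it takes over 64 s, if anything falls off the work surface, if the arm or the gripper's body presses on something with over 40 N, if the wrist force passes 120 N, or if a joint passes its speed limit or range.

### The arm

A 6-joint arm with a two-finger parallel gripper is mounted at the origin on the work surface. World frame = base frame: x ahead of the robot, y to its left, z up, the work surface at z = 0. Lengths are in m, angles in degrees, forces in N, time in s.
With the tool pointing down it reaches from about 0.375 to 0.9 m from the base axis. Payload 3.1 kg.
Tool frame: the origin (TCP) lies at the very end of the fingers, on their centre line; the grasp point (between the pads) lies 19 mm behind it; z points along the fingers, y is the direction in which the jaws open and shut (so a half turn about z gives the same grasp; the last joint's range is limited). The gripper opens to 87 mm and grips with 3 to 60 N. Pads are 19 mm wide; open, the fingers measure 117 mm over their backs; the gripper's body (75 mm by 190 mm) begins 51 mm behind the grasp point.
Start: joints at [-84.311, 30.224, 82.088, -0, 67.689, -10.227], TCP at [0.171, -0.601, 0.223] pointing down, gripper open.
Joint ranges: [-176.69, 176.69], [-43.24, 126.21], [12.49, 139.97], [-82, 262], [0, 151.66], [-163.58, 163.58]. Speed limits (degrees/s): [159.86, 159.86, 180, 180, 180, 180].

### API

Orientations are given as a 3x3 rotation matrix whose columns are the frame's x, y, z axes.
In Python, from rig import read_state, capture, hand_in gives the robot as it stands. The module is installed in compiled form; this text tells all that it offers.
- The arm moves only by the tool send_rows, never from a script. Its argument "moves" is one flat list of numbers, 7 for each row, row after row: the turn, a rotation vector about the world's x, y, z in degrees, then the shift along the world's x, y, z in cm, then the gripper's target within -1 to 1 (fully open at 1, half-way at 0, shut at -1). In form: [rx, ry, rz, tx, ty, tz, hand, rx, ry, rz, tx, ty, tz, hand, ...]. A call has 1 to 20 rows; each row shifts and turns the commanded pose from where the row before left it; what a row does not reach is not made up. A row lasts 1/10 s, in which the tool goes at most 50 mm and 8.59 degrees, less where a joint would pass 70% of its speed; a pose out of reach is approached as far as the arm can. A call with a gripper value outside its range is refused whole. The fingers move at their own pace and stop on an object; the grip force is fixed at half the most. Time passes only in rows, so rows that do not move let the fingers close. It gives the time, the measured TCP pose, the force and the opening at its end, in the units of the state.
- read_state(): the state, without advancing time (a new reading comes with each control period).
- capture(name): name is "scene" or "top" or "wrist"; returns a dict with "pixels" (420x560x3 uint8, red, green, blue), "vertical_fov" (degrees; the focal length in pixels is half the picture's height over the tangent of half this angle, whatever the lens; pixels are square), "cx", "cy" (the principal point, pixels), "rvec" (rotation vector, rad) and "tvec" (3), from world to camera coordinates, as OpenCV has them. Camera axes: x right, y down, z forward; pixel columns grow to the right and rows downward; lengths in m; the calibration is good to about 2 mm. A picture is of the moment at which its call begins. There is no depth.
- hand_in(): hands the job in, once; it reports no verdict.
The state is a dict: "time_s": time; "joint_positions": joint angles; "qvel": joint speeds; "tau": joint torques, N m; "position": TCP position; "tcp_rot": TCP orientation; "force": force on the tool from outside, world axes, zero at the start; "moment": the same for the moment, N m; "opening": opening from 0.0 (shut) to 1.0 (fully open).
Only numpy, scipy, OpenCV 4.12 (cv2) and the standard library are available. Lean on these libraries where they do the work, as an engineer would, in place of code of your own. Each camera call takes 0.05 s, during which the arm holds its last target.

## Working session

There is one attempt and no reset: what is moved stays moved. The work goes in short steps, Python scripts to look and compute and a tool call to move; the robot and the scene stay as the last step left them, time stands still between calls to the robot, and variables do not carry over. Pictures are saved under pics/ and viewed, and the job is handed in when it is done.

Besides the shell and the picture viewer there is one more tool, called after ">>>" in YAML: its name, and indented under it one key for each argument. send_rows: Moves the arm, as the interface text tells. Its arguments: {"type":"object","properties":{"moves":{"type":"array","items":{"type":"number"}}},"required":["moves"]}

```bash
mkdir -p pics; ls
cat > h.py <<'E'
import numpy as np, cv2
from rig import read_state, capture
def snap(n,f):
    c=capture(n); cv2.imwrite('pics/'+f,c['pixels'][:,:,::-1]); 
    np.savez('pics/'+f[:-4]+'.npz',**c); return c
def load(f): 
    d=np.load('pics/'+f+'.npz'); return {k:d[k] for k in d.files}
def K(c):
    f=c['pixels'].shape[0]/2/np.tan(np.radians(float(c['vertical_fov']))/2)
    return np.array([[f,0,float(c['cx'])],[0,f,float(c['cy'])],[0,0,1]])
def ray(c,u,v):
    R=cv2.Rodrigues(np.array(c['rvec'],float).reshape(3,1))[0]; t=np.array(c['tvec'],float).ravel()
    d=R.T@np.linalg.inv(K(c))@np.array([u,v,1.]); return -R.T@t, d/np.linalg.norm(d)
def onz(c,u,v,z):
    o,d=ray(c,u,v); return o+d*(z-o[2])/d[2]
def tri(*obs):
    A=np.zeros((3,3));b=np.zeros(3);rs=[ray(*o) for o in obs]
    for o,d in rs:
        P=np.eye(3)-np.outer(d,d);A+=P;b+=P@o
    p=np.linalg.solve(A,b); return p,[np.linalg.norm((np.eye(3)-np.outer(d,d))@(p-o))*1000 for o,d in rs]
def proj(c,p):
    return cv2.projectPoints(np.array(p,float).reshape(-1,1,3),np.array(c['rvec'],float),np.array(c['tvec'],float),K(c),None)[0].reshape(-1,2)
E
python3 - <<'E'
from h import *
for n in('scene','top','wrist'):
    c=snap(n,n+'0.png'); print(n,c['vertical_fov'],c['cx'],c['cy'],ray(c,280,210))
s=read_state(); print(s)
E
```

```text
pics
scene 49.30712248696537 270.9960149760714 210.48829711338118 (array([0.92594349, 0.59711751, 1.02968681]), array([-0.3431234 , -0.53056214, -0.77509364]))
top 55.96967494009547 273.08378822530403 201.17344086763003 (array([ 0.46357797, -0.0326707 ,  1.17606599]), array([ 0.06424876, -0.00169025, -0.99793248]))
wrist 67.04292976129139 279.05974089618695 207.9005618038564 (array([ 0.25141778, -0.57647268,  0.38334085]), array([-0.292119 , -0.0840809, -0.9526788]))
{'time_s': 0.15, 'joint_positions': array([-8.43104013e+01,  3.02666849e+01,  8.21407698e+01, -4.78535748e-04,
        6.76919307e+01, -1.02281086e+01]), 'qvel': array([-0.08205065, -0.20413407, -0.18418206,  0.06309899, -0.01676942,
        0.00361417]), 'tau': array([-1.34850975e-04, -4.40430987e+01, -1.76842386e+01,  6.32763142e-02,
        5.52424032e-02, -9.66694483e-05]), 'position': array([ 0.17136868, -0.60043721,  0.22179003]), 'tcp_rot': array([[ 9.61655752e-01,  2.74259334e-01, -1.79655624e-04],
       [ 2.74259228e-01, -9.61654251e-01,  1.72528923e-03],
       [ 3.00410082e-04, -1.70840653e-03, -9.99998496e-01]]), 'force': array([-0.53667415, -0.37832343, -0.43548194]), 'moment': array([-0.01830492, -0.02048641, -0.03295232]), 'opening': 0.9956690374667011}
```

View pics/scene0.png

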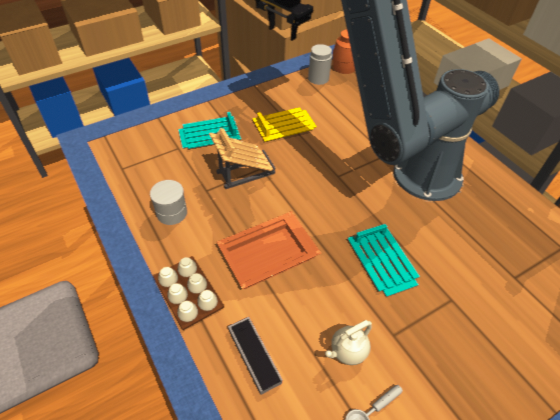

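View pics/top0.png

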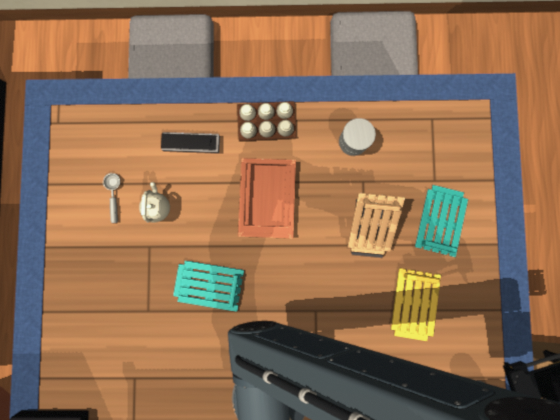

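View pics/wrist0.png

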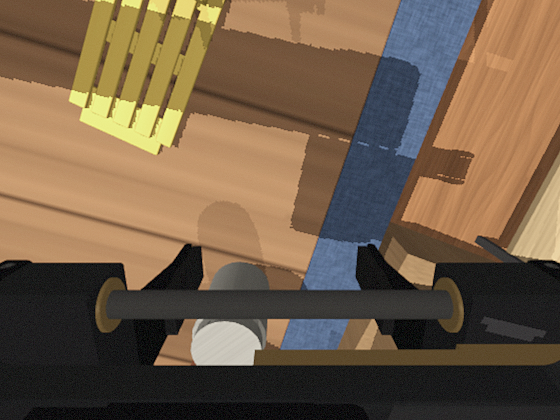

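Candidates for the grate in top0: wooden on the dark stand (377,223), turquoise (442,220) and (209,286), yellow (416,304). Only the wooden one fits the description, so I'll check it in a close crop.

Run:
```python
from h import *
def crop(f,x0,y0,x1,y1,k,o):
    i=cv2.imread('pics/'+f)[y0:y1,x0:x1]; cv2.imwrite('pics/'+o,cv2.resize(i,None,fx=k,fy=k,interpolation=cv2.INTER_CUBIC))
crop('top0.png',220,140,420,280,4,'c1.png')
crop('scene0.png',170,100,330,300,3,'c2.png')
```

```text
(no output)
```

View pics/c1.png

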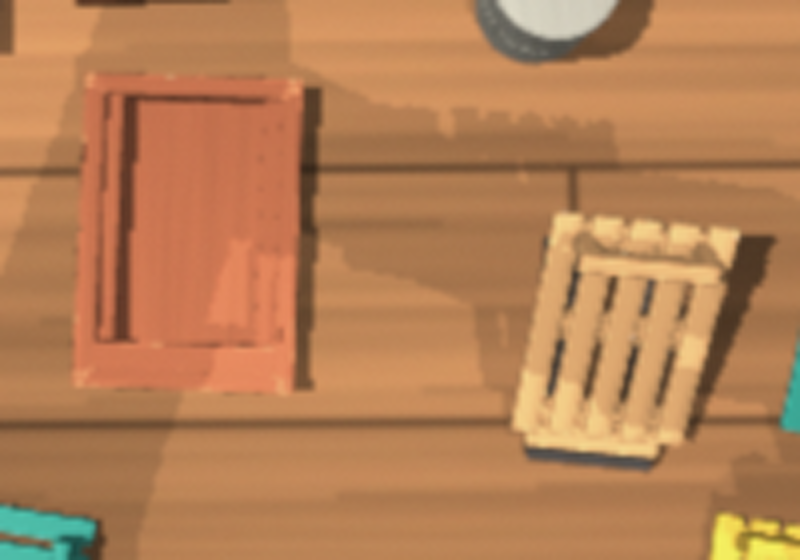

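View pics/c2.png

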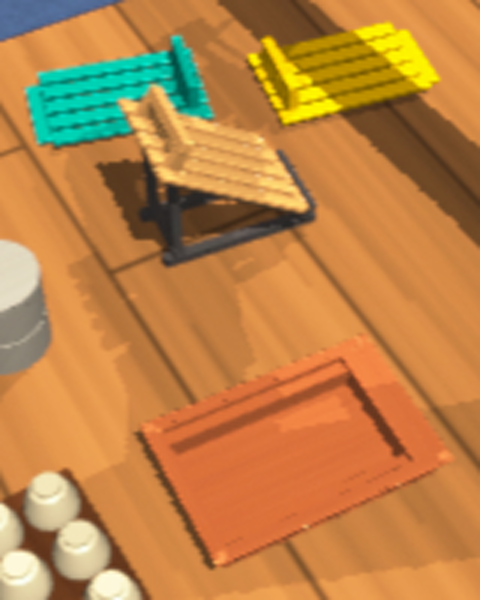

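Run:
```python
from h import *
t=load('top0'); s=load('scene0')
def c1(x,y): return ((x+.5)/4-.5+220,(y+.5)/4-.5+140)
def c2(x,y): return ((x+.5)/3-.5+170,(y+.5)/3-.5+100)
T={'tTL':(88,74),'tTR':(303,82),'tBR':(293,392),'tBL':(74,388),'gTL':(556,213),'gTR':(740,230),'gBL':(514,430),'gBR':(683,443)}
# scene: far right of robot... tray +x side is lower-left in scene
S={'tTL':(217,565),'tTR':(141,430),'tBR':(362,338),'tBL':(450,458),'gTR':(120,100),'gTL':(172,185),'gBR':(262,147),'gBL':(310,210)}
for k in T:
    p,e=tri((t,*c1(*T[k])),(s,*c2(*S[k]))); print(k,np.round(p*1000),np.round(e,1), np.round(onz(t,*c1(*T[k]),0.03)*1000))
# pot spots
print('pot',onz(t,155,205,0.1),'tin',onz(t,358,135,.094),'box',onz(t,190,142,.03),'spoon',onz(t,113,200,0))
```

```text
tTL [692.  77.  26.] [0.1 0.1] [691.  77.  30.]
tTR [685. -81.  19.] [0.3 0.3] [684. -81.  30.]
tBR [458. -72.  20.] [0.5 0.5] [457. -71.  30.]
tBL [463.  86.  26.] [2.2 2.2] [461.  87.  30.]
gTL [ 571. -240.  134.] [4.4 4.4] [ 585. -264.   30.]
gTR [ 561. -361.  139.] [0.5 0.5] [ 572. -396.   30.]
gBL [ 427. -226.   40.] [2.3 2.3] [ 429. -229.   30.]
gBR [ 415. -350.   19.] [3.9 3.9] [ 419. -350.   30.]
pot [0.54953418 0.3083866  0.1       ] tin [ 0.74021095 -0.2531286   0.094     ] box [0.7412723  0.22991543 0.03      ] spoon [5.73720992e-01 4.67337053e-01 2.22044605e-16]
```

>>> send_rows:
  moves: [0,0,7,3.2,3.0,0.8,1,0,0,7,3.2,3.0,0.8,1,0,0,7,3.2,3.0,0.8,1,0,0,7,3.2,3.0,0.8,1,0,0,7,3.2,3.0,0.8,1,0,0,7,3.2,3.0,0.8,1,0,0,7,3.2,3.0,0.8,1,0,0,7,3.2,3.0,0.8,1,0,0,7,3.2,3.0,0.8,1,0,0,6,3.2,3.0,0.8,1,0,0,0,0,0,0,1,0,0,0,0,0,0,1]

```text
time_s: 1.35
position: [0.4918, -0.3001, 0.3024]
tcp_rot: [[0.087, 0.996, -0.001], [0.996, -0.087, -0.0], [-0.0, -0.001, -1.0]]
force: [-0.1, 0.7, -0.7]
opening: 1.0
```

Run:
```python
from h import *
c=snap('wrist','w1.png'); s=read_state(); print(s['position'],s['joint_positions'],s['tcp_rot'])
R=cv2.Rodrigues(c['rvec'])[0]; o=-R.T@c['tvec']
print('cam in tool', s['tcp_rot'].T@(o-s['position']), s['tcp_rot'].T@R.T)
snap('top','t1.png');snap('scene','s1.png')
```

```text
[ 0.49102266 -0.3008357   0.30210001] [-4.25856715e+01  2.17006733e+01  8.35252941e+01 -4.35636719e-02
  7.48313722e+01 -3.74995076e+01] [[ 8.84552493e-02  9.96079388e-01 -1.23335834e-03]
 [ 9.96080151e-01 -8.84551476e-02  1.36858178e-04]
 [ 2.72247155e-05 -1.24062959e-03 -9.99999230e-01]]
cam in tool [ 0.08492395  0.0011367  -0.16188683] [[ 1.48139935e-03 -9.54468177e-01 -2.98309076e-01]
 [ 9.99998506e-01  1.14823023e-03  1.29210927e-03]
 [-8.90749675e-04 -2.98310545e-01  9.54468452e-01]]
```

View pics/w1.png

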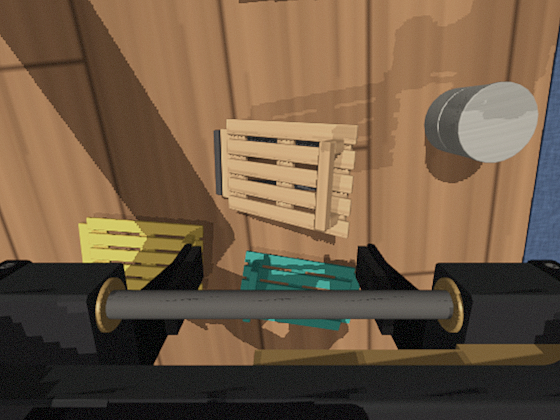

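>>> send_rows:
  moves: [0,0,0,-4,-1,0,1,0,0,0,-4,-1,0,1,0,0,0,-4,-1,0,1,0,0,0,0,0,0,1,0,0,0,0,0,0,1]

```text
time_s: 2.0
position: [0.3701, -0.3321, 0.3026]
tcp_rot: [[0.093, 0.996, 0.001], [0.996, -0.093, 0.0], [0.0, 0.0, -1.0]]
force: [0.3, -0.0, -0.7]
opening: 1.0
```

Run:
```python
from h import *
c=snap('wrist','w2.png')
def crop(f,x0,y0,x1,y1,k,o):
    i=cv2.imread('pics/'+f)[y0:y1,x0:x1]; cv2.imwrite('pics/'+o,cv2.resize(i,None,fx=k,fy=k,interpolation=cv2.INTER_CUBIC))
crop('w1.png',200,100,370,250,4,'w1c.png')
crop('w2.png',270,90,460,240,4,'w2c.png')
```

```text
(no output)
```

View pics/w2.png

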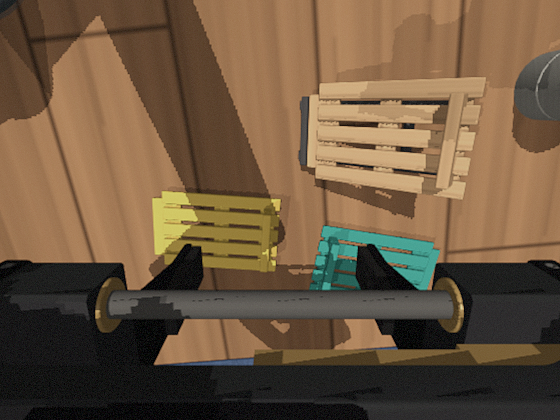

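View pics/w1c.png

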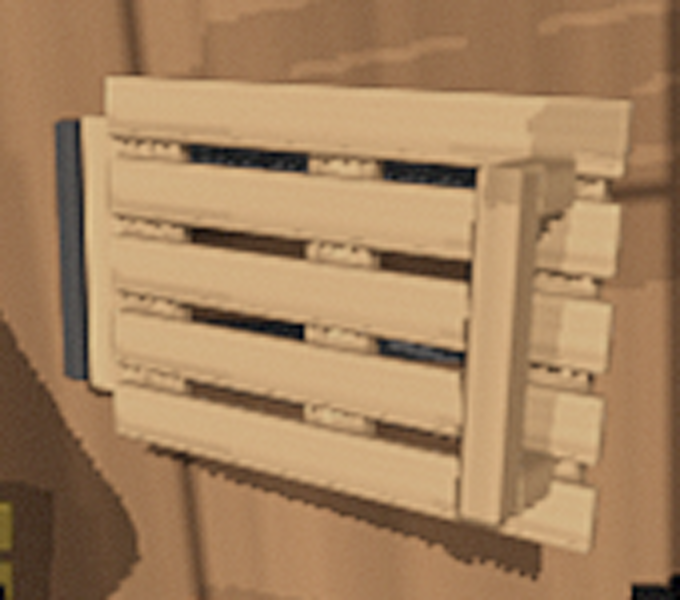

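View pics/w2c.png

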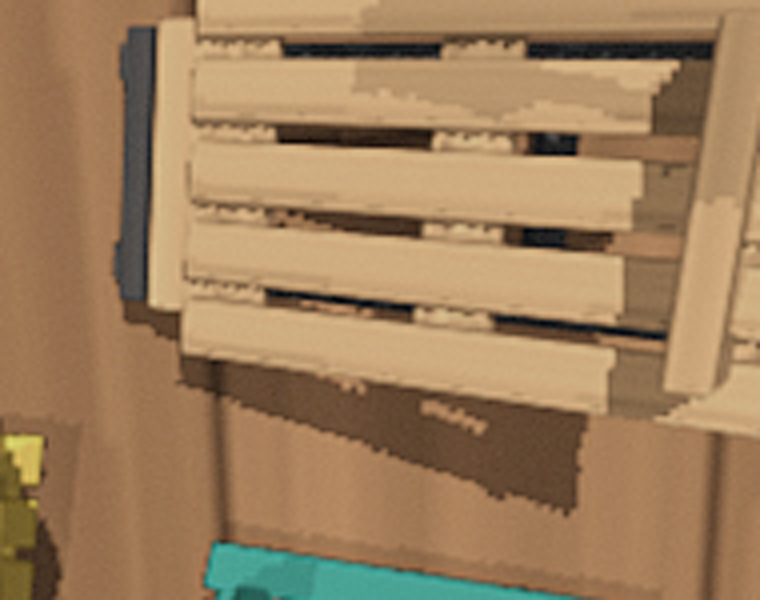

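Run:
```python
from h import *
i=cv2.imread('pics/w2.png')[65:205,295:495]; cv2.imwrite('pics/w2d.png',cv2.resize(i,None,fx=4,fy=4,interpolation=cv2.INTER_CUBIC))
```

```text
(no output)
```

View pics/w2d.png

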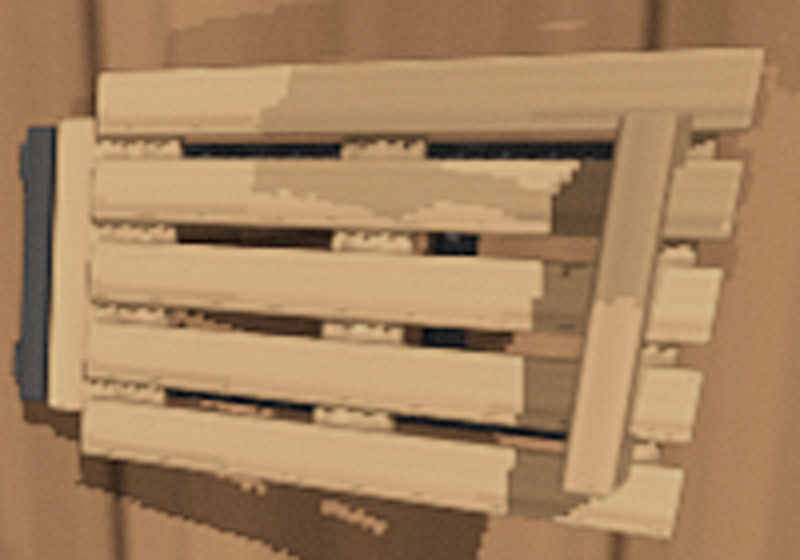

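Run:
```python
from h import *
a=load('w1');b=load('w2')
f=lambda p,o:((p[0]+.5)/4-.5+o[0],(p[1]+.5)/4-.5+o[1])
P={'A':((105,76),(98,72)),'B':((632,101),(766,48)),'C':((116,432),(82,452)),'D':((588,551),(670,538)),
'hTL':((480,165),(622,114)),'hTR':((520,162),(675,114)),'hBL':((460,517),(565,487)),'hBR':((500,523),(615,492))}
G={'A':(-88,60,12),'B':(88,60,12),'C':(-88,-60,12),'D':(88,-60,12),'hTL':(64,45,44),'hTR':(76,45,44),'hBL':(64,-45,44),'hBR':(76,-45,44)}
X=[];Y=[]
for k,(p,q) in P.items():
    x,e=tri((a,*f(p,(200,100))),(b,*f(q,(295,65)))); X.append(x);Y.append(np.array(G[k])/1000); print(k,np.round(x*1000,1),np.round(e,2))
X=np.array(X);Y=np.array(Y)
cx,cy=X.mean(0),Y.mean(0);U,S,Vt=np.linalg.svd((Y-cy).T@(X-cx))
R=(U@np.diag([1,1,np.linalg.det(U@Vt)])@Vt).T; t=cx-R@cy
print(R,t*1000,'\nres',np.round((X-(Y@R.T+t))*1000,1))
print('tilt',np.degrees(np.arcsin(R[2,0])),'yaw',np.degrees(np.arctan2(R[1,0],R[0,0])),'roll z of y',np.degrees(R[2,1]))
print('handle',R@[.07,0,.037]+t,'tongue',R@[-.105,0,.006]+t)
```

```text
A [ 431.1 -222.3   44.1] [0.07 0.07]
B [ 575.  -237.9  143.7] [0.07 0.07]
C [ 418.9 -340.6   45. ] [0.25 0.25]
D [ 561.5 -356.1  144. ] [0.26 0.26]
hTL [ 535.9 -249.1  156.1] [0.29 0.29]
hTR [ 544.8 -249.4  161.3] [1.08 1.08]
hBL [ 525.7 -335.8  160.6] [0.56 0.56]
hBR [ 535.3 -336.5  165.7] [0.34 0.34]
[[ 0.81765747  0.11493652 -0.56411511]
 [-0.08473416  0.99322317  0.07954777]
 [ 0.56943515 -0.01724301  0.8218554 ]] [ 503.18846013 -290.22533157   84.63042406] 
res [[-0.3 -0.   0.8]
 [-0.3 -0.8  0.1]
 [ 1.3  0.8 -0.4]
 [ 0.   0.2 -1.6]
 [-0.  -1.6 -0.4]
 [-0.9 -1.  -2. ]
 [ 0.1  1.1  2.6]
 [-0.1  1.3  0.8]]
tilt 34.710846136922186 yaw -5.916464638225149 roll z of y -0.9879517077916243
handle [ 0.53955222 -0.29321346  0.15489953] tongue [ 0.41394974 -0.28085096  0.02977087]
```

>>> send_rows:
  moves: [-0.63,-5.8,-0.15,2.34,0.7,-1.77,1,-0.63,-5.8,-0.15,2.34,0.7,-1.77,1,-0.63,-5.8,-0.15,2.34,0.7,-1.77,1,-0.63,-5.8,-0.15,2.34,0.7,-1.77,1,-0.63,-5.8,-0.15,2.34,0.7,-1.77,1,-0.63,-5.8,-0.15,2.34,0.7,-1.77,1,0,0,0,0,0,0,1,0,0,0,0,0,0,1]

```text
time_s: 2.85
position: [0.5065, -0.2898, 0.2023]
tcp_rot: [[0.099, 0.832, 0.546], [0.995, -0.082, -0.056], [-0.002, 0.548, -0.836]]
force: [0.2, -0.0, 0.5]
opening: 1.0
```

```bash
cat >> h.py <<'E'
def Rg(tilt,yaw):
    from scipy.spatial.transform import Rotation as Q
    return Q.from_euler('ZY',[yaw,-tilt],degrees=True).as_matrix()
def toolR(tilt,yaw):
    g=Rg(tilt,yaw); return np.c_[g[:,1],g[:,0],-g[:,2]]
def delta(Rt,pt):
    from scipy.spatial.transform import Rotation as Q
    s=read_state(); rv=np.degrees(Q.from_matrix(Rt@s['tcp_rot'].T).as_rotvec())
    print('pos',np.round(s['position'],4),'j',np.round(s['joint_positions'],1),'F',np.round(s['force'],1),'M',np.round(s['moment'],2),'op',s['opening'],'t',s['time_s'])
    print('rot',np.round(rv,2),'shift cm',np.round((pt-s['position'])*100,2))
E
python3 - <<'E'
from h import *
snap('wrist','w3.png')
g=Rg(34.9,-6.2); h=np.array([.5395,-.2932,.1549])
delta(toolR(34.9,-6.2),h-.019*g[:,2]); print(g)
E
```

```text
pos [ 0.5067 -0.2905  0.2032] j [-53.5  22.7 112.6  51.3  31.3 -89.6] F [ 0.  -0.4 -0.4] M [0.02 0.25 0.  ] op 1.0014194459824517 t 2.9
rot [ 0.05 -1.57 -0.52] shift cm [ 4.36 -0.38 -6.39]
[[ 8.15354778e-01  1.07999356e-01 -5.68799372e-01]
 [-8.85758742e-02  9.94150964e-01  6.17913857e-02]
 [ 5.72145873e-01 -3.46944695e-18  8.20151876e-01]]
```

View pics/w3.png

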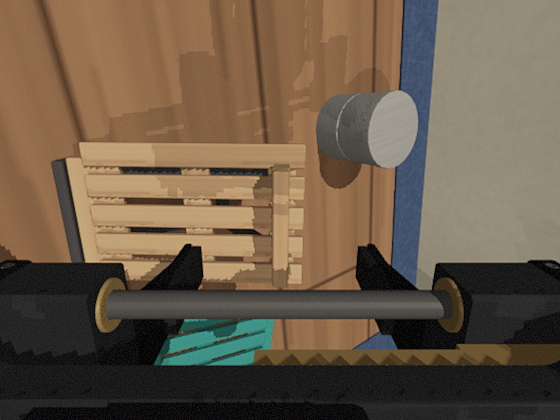

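The wrist view shows the bar at column 281, centred between the fingers (about 280), so I'll advance and grip.

>>> send_rows:
  moves: [0,-0.8,-0.2,1.09,-0.1,-1.6,1,0,-0.7,-0.2,1.09,-0.1,-1.6,1,0,0,0,1.09,-0.1,-1.6,1,0,0,0,1.09,-0.1,-1.6,1,0,0,0,0,0,0,1,0,0,0,0,0,0,1]

```text
time_s: 3.5
position: [0.5502, -0.2943, 0.1397]
tcp_rot: [[0.106, 0.815, 0.569], [0.994, -0.087, -0.061], [-0.001, 0.572, -0.82]]
force: [1.0, -0.8, 1.0]
opening: 1.0
```

Run:
```python
from h import *
snap('wrist','w4.png')
g=Rg(34.9,-6.2); h=np.array([.5395,-.2932,.1549])
delta(toolR(34.9,-6.2),h-.019*g[:,2])
```

```text
pos [ 0.55   -0.2943  0.1399] j [ -50.    32.   111.5   68.5   25.2 -104.8] F [-0.   0.3  0.4] M [ 0.01  0.28 -0.03] op 1.0014178284877253 t 3.55
rot [ 0.06  0.02 -0.09] shift cm [ 0.03 -0.   -0.06]
```

View pics/w4.png

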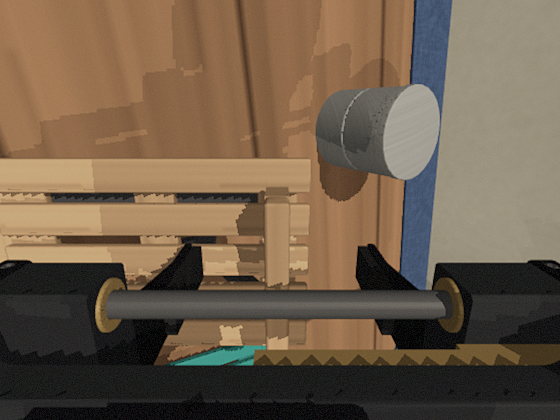

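The bar is now at columns 265–290 between the fingers, so I'll close.

>>> send_rows:
  moves: [0,0,0,0,0,0,-1,0,0,0,0,0,0,-1,0,0,0,0,0,0,-1,0,0,0,0,0,0,-1,0,0,0,0,0,0,-1,0,0,0,0,0,0,-1,0,0,0,0,0,0,-1,0,0,0,0,0,0,-1]

```text
time_s: 4.35
position: [0.5496, -0.2937, 0.1386]
tcp_rot: [[0.107, 0.816, 0.568], [0.994, -0.088, -0.061], [0.001, 0.571, -0.821]]
force: [-0.4, 0.1, 0.1]
opening: 0.357
```

Run:
```python
from h import *
g=Rg(34.9,-6.2); h=np.array([.5395,-.2932,.1549])
delta(toolR(34.9,-6.2),h-.019*g[:,2])
```

```text
pos [ 0.5496 -0.2937  0.1386] j [ -50.    32.1  111.6   68.7   25.2 -104.9] F [-0.4  0.1  0.1] M [ 0.05  0.21 -0.03] op 0.356844446735177 t 4.35
rot [-0.04 -0.05 -0.06] shift cm [ 0.07 -0.06  0.08]
```

>>> send_rows:
  moves: [0,0,0,0,0,0,-1,0,0,0,0,0,0,-1,0,0,0,0,0,0,-1,0,0,0,0,0,0,-1,0,0,0,0,0,0,-1]

```text
time_s: 4.85
position: [0.5496, -0.2938, 0.1386]
tcp_rot: [[0.107, 0.816, 0.568], [0.994, -0.088, -0.061], [0.001, 0.571, -0.821]]
force: [-0.1, -0.4, 0.7]
opening: 0.13
```

Run:
```python
from h import *
g=Rg(34.9,-6.2); h=np.array([.5395,-.2932,.1549])
delta(toolR(34.9,-6.2),h-.019*g[:,2])
```

```text
pos [ 0.5496 -0.2938  0.1386] j [ -50.    32.1  111.6   68.7   25.2 -104.9] F [-0.1 -0.4  0.7] M [0.01 0.26 0.01] op 0.1299544915992483 t 4.85
rot [-0.04 -0.05 -0.06] shift cm [ 0.07 -0.06  0.07]
```

>>> send_rows:
  moves: [0,0,0,0,0,0.5,-1,0,0,0,0,0,1,-1,0,0,0,0,0,2,-1,0,0,0,0,0,2,-1,0,0,0,0,0,2,-1,0,0,0,0,0,2,-1,0,0,0,0,0,2,-1,0,0,0,0,0,0,-1,0,0,0,0,0,0,-1]

```text
time_s: 5.75
position: [0.5492, -0.2933, 0.2533]
tcp_rot: [[0.106, 0.816, 0.568], [0.994, -0.088, -0.06], [0.001, 0.571, -0.821]]
force: [-0.1, 0.1, -3.2]
opening: 0.131
```

Run:
```python
from h import *
snap('wrist','w5.png');snap('top','t5.png')
delta(toolR(20,-6),np.array([.56,-.15,.28]))
```

```text
pos [ 0.5488 -0.2929  0.252 ] j [-50.   20.2 105.9  43.1  35.4 -75.6] F [ 1.   0.4 -3.2] M [0.02 0.41 0.01] op 0.13702862307597982 t 5.85
rot [ 1.41 14.64  0.14] shift cm [ 1.12 14.29  2.8 ]
```

View pics/w5.png

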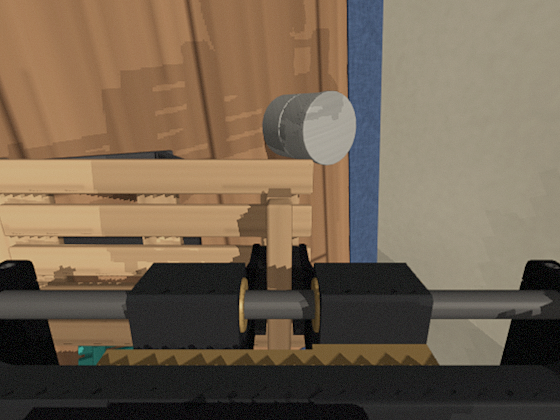

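View pics/t5.png

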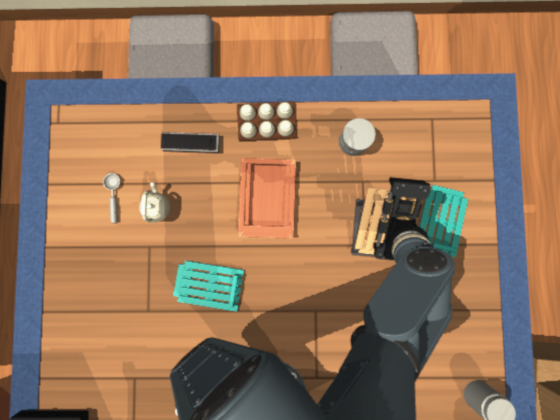

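Run:
```python
from h import *
delta(toolR(5,-2.2),np.array([.60,-.105,.27]))
```

```text
pos [ 0.5488 -0.2929  0.252 ] j [-50.   20.2 105.9  43.1  35.4 -75.6] F [ 1.   0.4 -3.2] M [0.02 0.41 0.01] op 0.13702862307597982 t 5.85
rot [ 2.01 29.65  3.87] shift cm [ 5.12 18.79  1.8 ]
```

>>> send_rows:
  moves: [0.33,4.94,0.65,0.85,3.13,0.3,-1,0.33,4.94,0.65,0.85,3.13,0.3,-1,0.33,4.94,0.65,0.85,3.13,0.3,-1,0.33,4.94,0.65,0.85,3.13,0.3,-1,0.33,4.94,0.65,0.85,3.13,0.3,-1,0.33,4.94,0.65,0.85,3.13,0.3,-1,0,0,0,0,0,0,-1,0,0,0,0,0,0,-1,0,0,0,0,0,0,-1]

```text
time_s: 6.75
position: [0.5985, -0.1103, 0.2694]
tcp_rot: [[0.039, 0.994, 0.1], [0.999, -0.038, -0.003], [0.001, 0.1, -0.995]]
force: [0.3, 0.5, -2.4]
opening: 0.132
```

Run:
```python
from h import *
snap('wrist','w6.png')
delta(toolR(5,-2.2),np.array([.50,-.105,.27]))
```

```text
pos [ 0.5985 -0.1107  0.2698] j [-22.   23.7  85.8   2.2  65.  -20.6] F [ 0.4 -0.  -3. ] M [ 0.01 -0.12 -0.02] op 0.1365348137291575 t 6.8
rot [-0.01  0.75  0.06] shift cm [-9.85  0.57  0.02]
```

View pics/w6.png

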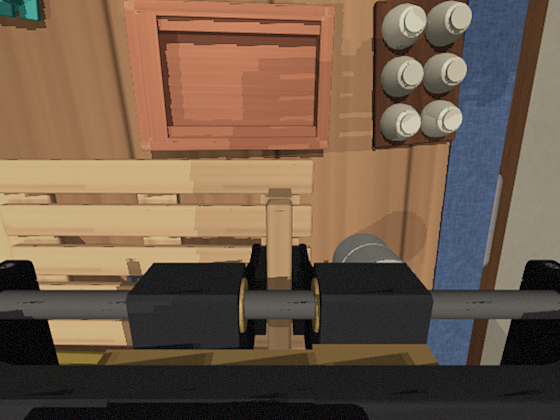

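Whole tray visible (corners about (128,5), (334,3), (326,150), (140,150)). Taking a second place for triangulation.

>>> send_rows:
  moves: [0,0,0,-3.2,0,0,-1,0,0,0,-3.2,0,0,-1,0,0,0,-3.2,0,0,-1,0,0,0,0,0,0,-1,0,0,0,0,0,0,-1,0,0,0,0,0,0,-1]

```text
time_s: 7.4
position: [0.5044, -0.1111, 0.2714]
tcp_rot: [[0.04, 0.994, 0.104], [0.999, -0.039, -0.005], [-0.001, 0.104, -0.995]]
force: [-0.0, 0.2, -1.3]
opening: 0.133
```

Run:
```python
from h import *
snap('wrist','w7.png')
i=cv2.imread('pics/w6.png')[0:160,120:340]; cv2.imwrite('pics/w6c.png',cv2.resize(i,None,fx=3.6,fy=3.6,interpolation=cv2.INTER_CUBIC))
i=cv2.imread('pics/w7.png')[0:170,160:440]; cv2.imwrite('pics/w7c.png',cv2.resize(i,None,fx=2.8,fy=2.8,interpolation=cv2.INTER_CUBIC))
s=read_state();print(s['position'])
```

```text
[ 0.50458246 -0.1109742   0.27129601]
```

View pics/w6c.png

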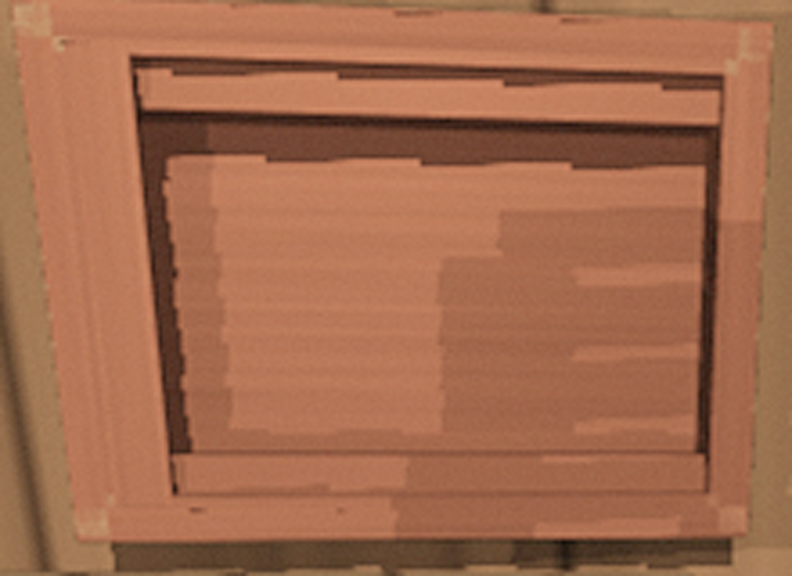

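View pics/w7.png

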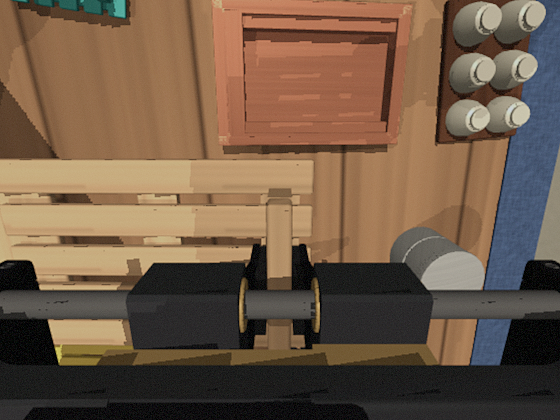

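Run:
```python
from h import *
i=cv2.imread('pics/w7.png')[0:155,205:425]; cv2.imwrite('pics/w7c.png',cv2.resize(i,None,fx=3.6,fy=3.6,interpolation=cv2.INTER_CUBIC))
```

View pics/w7c.png

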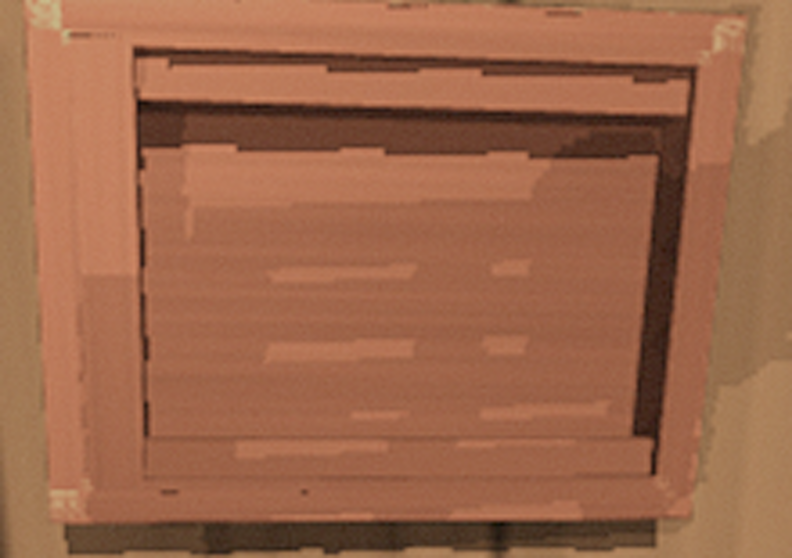

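Run:
```python
from h import *
a=load('w6');b=load('w7');k=3.6
f=lambda p,o:((p[0]+.5)/k-.5+o[0],(p[1]+.5)/k-.5+o[1])
P=[((772,22),(745,17),(115,-1,79)),((745,538),(690,520),(115,0,-79)),((78,540),(50,520),(-115,0,-79)),((13,5),(27,-2),(-115,0,79)),
((131,56),(134,46),(-82,0,65)),((725,73),(694,66),(100,0,65)),((708,494),(655,477),(100,0,-65)),((174,494),(143,477),(-82,0,-65))]
X=[];Y=[]
for p,q,g in P:
    x,e=tri((a,*f(p,(120,0))),(b,*f(q,(205,0)))); X.append(x);Y.append(np.array([g[0],g[2],30])/1000); print(g,np.round(x*1000,1),np.round(e,2))
X=np.array(X);Y=np.array(Y)
cx,cy=X.mean(0),Y.mean(0);U,S,Vt=np.linalg.svd((Y-cy)[:,:2].T@(X-cx)[:,:2])
R=(U@Vt).T; t=cx[:2]-R@cy[:2]
print('yaw',np.degrees(np.arctan2(R[1,0],R[0,0])),t*1000,'z',cx[2]*1000); print(np.round((X[:,:2]-(Y[:,:2]@R.T+t))*1000,1))
# single view at z=.03
for c,o,i in((a,(120,0),0),(b,(205,0),1)):
    Z=np.array([onz(c,*f(p[i],o),.03) for p in P]);cx=Z.mean(0)
    U,S,Vt=np.linalg.svd((Y-cy)[:,:2].T@(Z-cx)[:,:2]);R=(U@Vt).T; t=cx[:2]-R@cy[:2]
    print('yaw',np.degrees(np.arctan2(R[1,0],R[0,0])),t*1000); print(np.round((Z[:,:2]-(Y[:,:2]@R.T+t))*1000,1).tolist())
# grate in hand, from w6: slat edge points check vs predicted
s=read_state()
for nm in('w5','w7'):
    pass
Rt=s['tcp_rot'];gR=np.c_[Rt[:,1],Rt[:,0],-Rt[:,2]]; h=s['position']-.019*Rt[:,2]; o=h-gR@[.07,0,.037]
print('pred px in w7', proj(b,[o+gR@np.array(q) for q in[(.088,.06,.012),(.088,.06,.006),(.064,.045,.044),(.076,.045,.044),(-.005,.06,.012),(.064,.0,.044),(.076,0,.044)]]))
```

```text
(115, -1, 79) [693.8  81.7  27.6] [0.25 0.25]
(115, 0, -79) [685.  -78.1  32.3] [0.06 0.06]
(-115, 0, -79) [457.  -67.4  26.5] [0.31 0.31]
(-115, 0, 79) [465.4  88.2  30.9] [0.01 0.01]
(-82, 0, 65) [496.6  75.3  28.6] [0.25 0.25]
(100, 0, 65) [679.9  69.   22.8] [0.15 0.15]
(100, 0, -65) [672.7 -62.6  28.2] [0.06 0.06]
(-82, 0, -65) [489.9 -54.3  23.8] [0.03 0.03]
yaw -2.480826906914669 [575.53689764   6.67421813] z 27.579522668260907
[[-0.   1.1]
 [-2.  -0.8]
 [-0.3 -0.1]
 [ 1.3 -2.4]
 [ 0.1  0.2]
 [ 1.6  1.7]
 [ 0.1 -0. ]
 [-0.9  0.4]]
yaw -2.4302530788424206 [575.60374124   6.45196524]
[[-0.7, 0.8], [-1.6, -0.9], [0.7, 0.2], [1.1, -1.8], [0.4, -0.1], [-0.0, 0.3], [-0.4, 0.3], [0.4, 1.2]]
yaw -2.5201647426164056 [575.03254712   6.45466553]
[[-0.8, 0.5], [-0.3, -0.9], [0.6, 0.7], [1.7, -2.0], [0.6, 0.3], [-1.2, 0.2], [-0.2, 0.4], [-0.3, 1.0]]
pred px in w7 [[311.98081472 156.2523591 ]
 [310.88321023 154.68329943]
 [264.22313055 200.36581107]
 [291.18295879 200.3373724 ]
 [135.60590777 156.42971709]
 [265.59529263 289.14366592]
 [290.21430487 289.11525217]]
```

Run:
```python
from h import *
i=cv2.imread('pics/w7.png')[150:290,220:360]; cv2.imwrite('pics/w7e.png',cv2.resize(i,None,fx=4,fy=4,interpolation=cv2.INTER_CUBIC))
```

```text
(no output)
```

View pics/w7e.png

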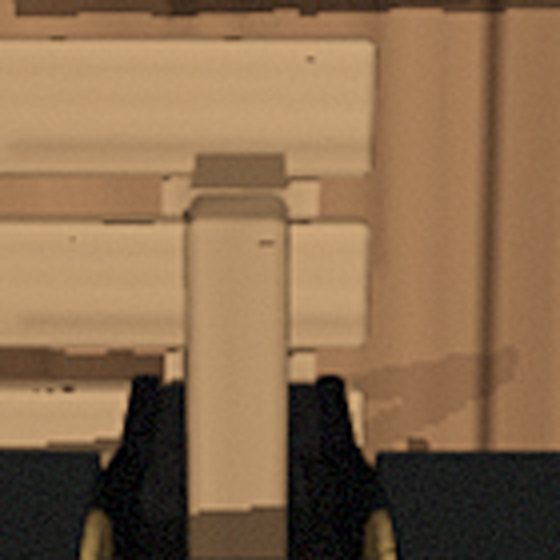

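```bash
cat >> h.py <<'E'
TR=dict(x=.5745,y=.0055,yaw=-2.4)
def tcp_for(th,nx,nz,y=0,dyaw=0,goff=.0195):
    """N=(-88,0,6)mm of grate at tray (nx,y,nz) mm"""
    R=toolR(th,TR['yaw']+dyaw); g=Rg(th,TR['yaw']+dyaw)
    N=np.array([TR['x'],TR['y'],0])+Rg(0,TR['yaw'])@(np.array([nx,y,nz])/1000)
    h=N+g@(np.array([.07,0,.037])-np.array([-.088,0,.006]))
    return R,h+goff*R[:,2]
def N_now(goff=.0195):
    s=read_state();Rt=s['tcp_rot'];g=np.c_[Rt[:,1],Rt[:,0],-Rt[:,2]]
    N=s['position']-goff*Rt[:,2]-g@np.array([.158,0,.031])
    n=Rg(0,TR['yaw']).T@(N-[TR['x'],TR['y'],0])*1000
    print('N tray',np.round(n,1),'tilt',round(np.degrees(np.arcsin(g[2,0])),2),'yaw',round(np.degrees(np.arctan2(g[1,0],g[0,0])),2),'roll',round(np.degrees(g[2,1]),2))
E
python3 - <<'E'
from h import *
N_now()
delta(*tcp_for(30,-60,70))
a=tcp_for(30,-60,70)[1]
for w in((30,-60,40),(30,-60,27),(30,-76,26.5)):
    b=tcp_for(*w)[1]; print(w,np.round((b-a)*100,2),b); a=b
E
```

```text
N tray [-220.9 -119.8  243.4] tilt 5.97 yaw -2.24 roll -0.04
pos [ 0.5046 -0.111   0.2713] j [-26.3  16.   98.2   2.7  60.4 -25.3] F [ 0.5 -0.1 -2.7] M [ 0.06 -0.12 -0.02] op 0.1380223144550011 t 7.45
rot [ -0.93 -24.01  -0.15] shift cm [ 14.09  11.35 -11.23]
(30, -60, 40) [ 0.  0. -3.] [0.64551966 0.00252339 0.12895929]
(30, -60, 27) [ 0.   0.  -1.3] [0.64551966 0.00252339 0.11595929]
(30, -76, 26.5) [-1.6   0.07 -0.05] [0.6295337  0.0031934  0.11545929]
```

>>> send_rows:
  moves: [-0.13,-3.43,-0.02,2.01,1.62,-1.6,-1,-0.13,-3.43,-0.02,2.01,1.62,-1.6,-1,-0.13,-3.43,-0.02,2.01,1.62,-1.6,-1,-0.13,-3.43,-0.02,2.01,1.62,-1.6,-1,-0.13,-3.43,-0.02,2.01,1.62,-1.6,-1,-0.13,-3.43,-0.02,2.01,1.62,-1.6,-1,-0.13,-3.43,-0.02,2.01,1.62,-1.6,-1,0,0,0,0,0,0,-1,0,0,0,0,0,0,-1,0,0,0,0,0,0,-1]

```text
time_s: 8.45
position: [0.6451, 0.0028, 0.1597]
tcp_rot: [[0.04, 0.866, 0.499], [0.999, -0.035, -0.02], [0.0, 0.499, -0.866]]
force: [-0.1, -0.9, -2.6]
opening: 0.132
```

Run:
```python
from h import *
snap('wrist','w8.png');t=snap('top','t8.png');s=snap('scene','s8.png')
N_now()
delta(*tcp_for(30,-60,40))
i=cv2.imread('pics/t8.png')[140:260,200:340]; i=cv2.resize(i,None,fx=4,fy=4,interpolation=cv2.INTER_CUBIC)
cv2.imwrite('pics/t8c.png',i)
i=cv2.imread('pics/s8.png')[170:310,170:340]; i=cv2.resize(i,None,fx=4,fy=4,interpolation=cv2.INTER_CUBIC)
cv2.imwrite('pics/s8c.png',i)
```

```text
N tray [-60.6  -0.1  71.2] tilt 30.01 yaw -2.37 roll 0.01
pos [0.6449 0.0025 0.1602] j [-12.   29.5 106.5  18.8  15.1 -26.5] F [-0.7 -0.7 -2.7] M [ 0.01  0.31 -0.04] op 0.13257396205677036 t 8.6
rot [-0.01  0.01 -0.03] shift cm [ 0.06  0.   -3.12]
```

View pics/w8.png

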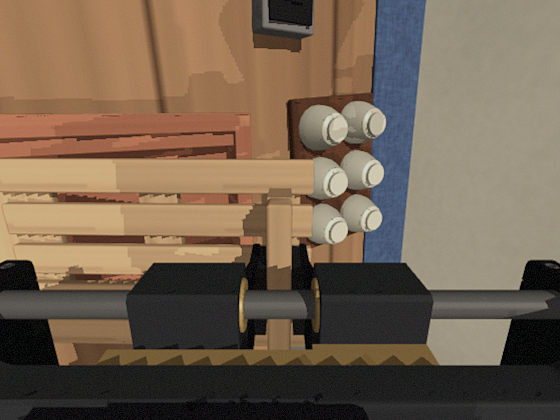

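View pics/t8c.png

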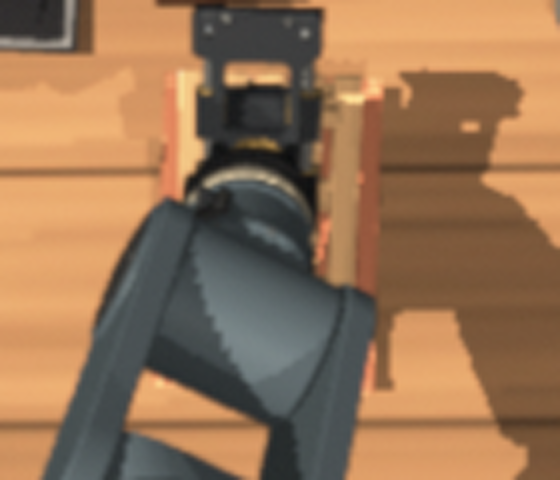

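View pics/s8c.png

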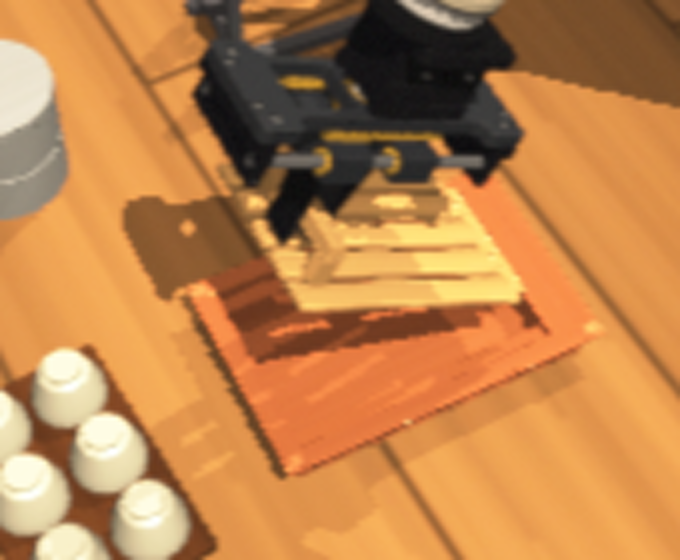

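>>> send_rows:
  moves: [0,0,0,0,0,-1,-1,0,0,0,0,0,-1,-1,0,0,0,0,0,-0.8,-1,0,0,0,0,0,-0.6,-1,0,0,0,0,0,-0.5,-1,0,0,0,0,0,-0.4,-1,0,0,0,0,0,0,-1,0,0,0,0,0,0,-1]

```text
time_s: 9.4
position: [0.6446, 0.003, 0.1165]
tcp_rot: [[0.041, 0.866, 0.499], [0.999, -0.036, -0.02], [0.0, 0.499, -0.866]]
force: [1.2, -0.3, -1.6]
opening: 0.132
```

Run:
```python
from h import *
snap('wrist','w9.png');s=snap('scene','s9.png')
N_now()
delta(*tcp_for(30,-76,26.5))
i=cv2.imread('pics/s9.png')[190:300,210:330]; i=cv2.resize(i,None,fx=5,fy=5,interpolation=cv2.INTER_CUBIC)
cv2.imwrite('pics/s9c.png',i)
```

```text
N tray [-61.    0.5  27.7] tilt 29.96 yaw -2.33 roll 0.02
pos [0.6446 0.0032 0.1165] j [-11.9  34.2 108.1  30.7   9.4 -38.7] F [ 0.5 -0.6 -1.9] M [0.   0.33 0.05] op 0.13074732286539273 t 9.5
rot [-0.02 -0.04 -0.08] shift cm [-1.51 -0.   -0.11]
```

View pics/s9c.png

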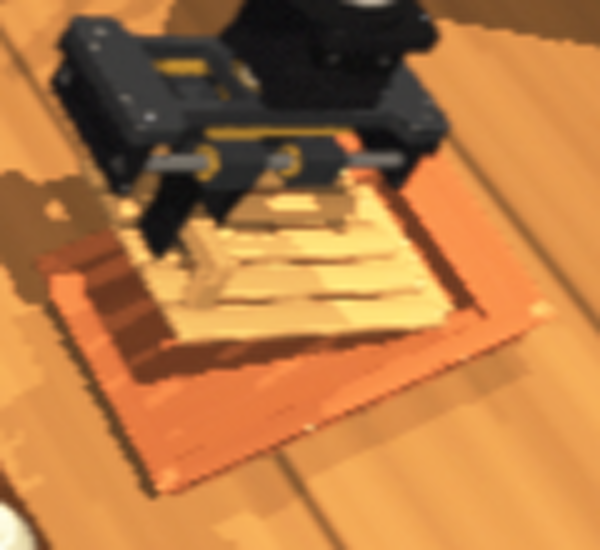

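View pics/w9.png

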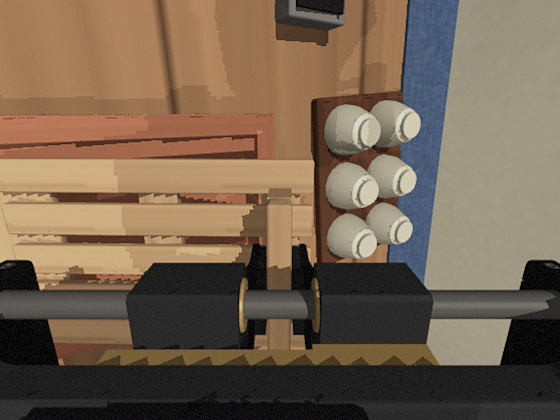

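Run:
```python
from h import *
delta(*tcp_for(27,-74,26.5))
```

```text
pos [0.6446 0.0032 0.1165] j [-11.9  34.2 108.1  30.7   9.4 -38.7] F [ 0.5 -0.6 -1.9] M [0.   0.33 0.05] op 0.13074732286539273 t 9.5
rot [ 0.11  2.95 -0.08] shift cm [-0.86 -0.03 -0.8 ]
```

>>> send_rows:
  moves: [0,0.75,0,-0.22,0,-0.2,-1,0,0.75,0,-0.22,0,-0.2,-1,0,0.75,0,-0.22,0,-0.2,-1,0,0.75,0,-0.22,0,-0.2,-1,0,0,0,0,0,0,-1,0,0,0,0,0,0,-1]

```text
time_s: 10.1
position: [0.6358, 0.0033, 0.1083]
tcp_rot: [[0.04, 0.891, 0.453], [0.999, -0.035, -0.02], [-0.002, 0.453, -0.891]]
force: [-0.8, 0.3, -2.1]
opening: 0.136
```

Run:
```python
from h import *
s=snap('scene','s10.png')
N_now()
delta(*tcp_for(25,-78,26))
i=cv2.imread('pics/s10.png')[190:300,210:330]; i=cv2.resize(i,None,fx=5,fy=5,interpolation=cv2.INTER_CUBIC)
cv2.imwrite('pics/s10c.png',i)
```

```text
N tray [-74.3   0.1  26.4] tilt 26.95 yaw -2.27 roll -0.1
pos [0.6358 0.0033 0.1083] j [-11.8  34.5 107.4  20.2  12.3 -28.3] F [-0.3 -0.  -2.4] M [-0.01  0.22  0.04] op 0.132635556054936 t 10.15
rot [ 0.18  1.94 -0.08] shift cm [-0.1  -0.04 -0.51]
```

View pics/s10c.png

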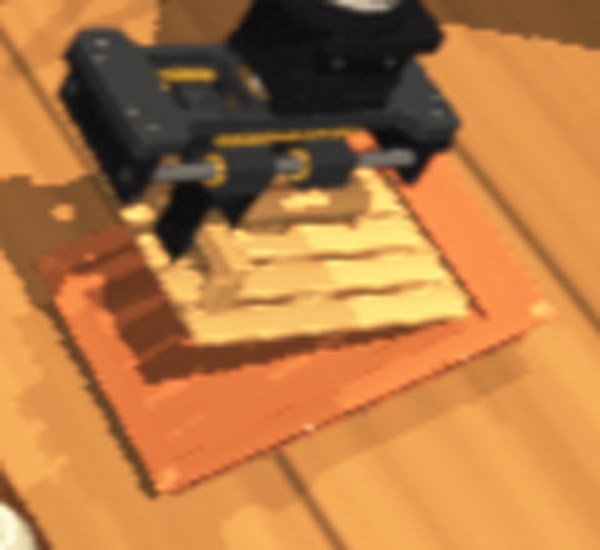

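Run:
```python
from h import *
p=read_state()['position']
for w in((25,-76,26.2),(23,-78,26),(20,-78,26),(17,-78,26),(14,-78,26),(11,-78,25.8),(8,-78,25.5)):
    b=tcp_for(*w)[1]; print(w,np.round((b-p)*100,2)); p=b
```

```text
(25, -76, 26.2) [ 0.1  -0.04 -0.49]
(23, -78, 26) [ 0.06 -0.   -0.51]
(20, -78, 26) [ 0.36 -0.02 -0.75]
(17, -78, 26) [ 0.32 -0.01 -0.77]
(14, -78, 26) [ 0.28 -0.01 -0.78]
(11, -78, 25.8) [ 0.24 -0.01 -0.81]
(8, -78, 25.5) [ 0.2  -0.01 -0.84]
```

>>> send_rows:
  moves: [0.08,1.0,0,0.05,-0.02,-0.25,-1,0.08,1.0,0,0.05,-0.02,-0.24,-1,0.04,1.0,0,0.03,0,-0.25,-1,0.04,1.0,0,0.03,0,-0.26,-1,0.06,1.5,0,0.18,-0.01,-0.38,-1,0.06,1.5,0,0.18,-0.01,-0.37,-1,0.06,1.5,0,0.16,-0.01,-0.38,-1,0.06,1.5,0,0.16,0,-0.39,-1,0,0,0,0,0,0,-1,0,0,0,0,0,0,-1]

```text
time_s: 11.15
position: [0.6444, 0.0026, 0.083]
tcp_rot: [[0.04, 0.956, 0.292], [0.999, -0.038, -0.012], [-0.0, 0.292, -0.956]]
force: [0.2, -0.1, -0.7]
opening: 0.132
```

Run:
```python
from h import *
s=snap('scene','s11.png');snap('wrist','w11.png')
N_now()
delta(*tcp_for(14,-78,26))
i=cv2.imread('pics/s11.png')[190:300,210:330]; i=cv2.resize(i,None,fx=5,fy=5,interpolation=cv2.INTER_CUBIC)
cv2.imwrite('pics/s11c.png',i)
```

```text
N tray [-78.2  -0.2  26. ] tilt 16.95 yaw -2.31 roll -0.02
pos [0.644  0.0026 0.0831] j [-10.9  37.7  99.2   5.6  26.4 -13.2] F [ 0.3 -0.1 -2.2] M [-0.01  0.03  0.03] op 0.13074244166324364 t 11.25
rot [ 0.14  2.94 -0.09] shift cm [ 0.3  -0.02 -0.77]
```

View pics/s11c.png

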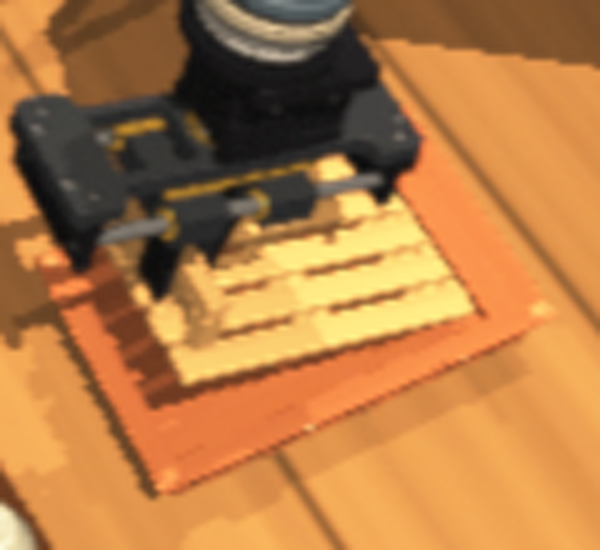

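View pics/w11.png

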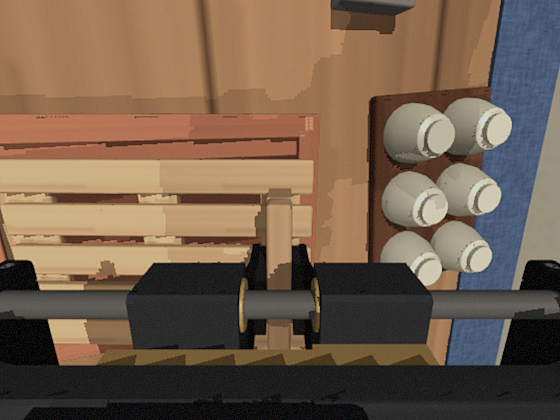

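>>> send_rows:
  moves: [0.06,1.5,0,0.15,-0.01,-0.38,-1,0.06,1.5,0,0.14,-0.01,-0.39,-1,0.06,1.5,0,0.12,-0.01,-0.4,-1,0.06,1.5,0,0.12,0,-0.41,-1,0.06,1.5,0,0.1,-0.01,-0.42,-1,0.06,1.5,0,0.1,0,-0.42,-1,0,0,0,0,0,0,-1,0,0,0,0,0,0,-1]

```text
time_s: 12.05
position: [0.6512, 0.0023, 0.0587]
tcp_rot: [[0.04, 0.99, 0.138], [0.999, -0.04, -0.006], [-0.0, 0.138, -0.99]]
force: [0.5, 0.0, -0.7]
opening: 0.134
```

Run:
```python
from h import *
snap('wrist','w12.png')
N_now()
delta(*tcp_for(4,-78,25))
i=cv2.imread('pics/w12.png')[90:260,180:360]; i=cv2.resize(i,None,fx=4,fy=4,interpolation=cv2.INTER_CUBIC)
cv2.imwrite('pics/w12c.png',i)
```

```text
N tray [-78.1  -0.2  25.6] tilt 7.94 yaw -2.31 roll -0.02
pos [0.6512 0.0023 0.0588] j [-10.1  41.8  91.5   1.7  38.9  -9. ] F [ 0.9 -0.8 -1.9] M [-0.02 -0.08  0.02] op 0.13256412240033194 t 12.1
rot [ 0.18  3.94 -0.09] shift cm [ 0.21 -0.01 -1.13]
```

View pics/w12c.png

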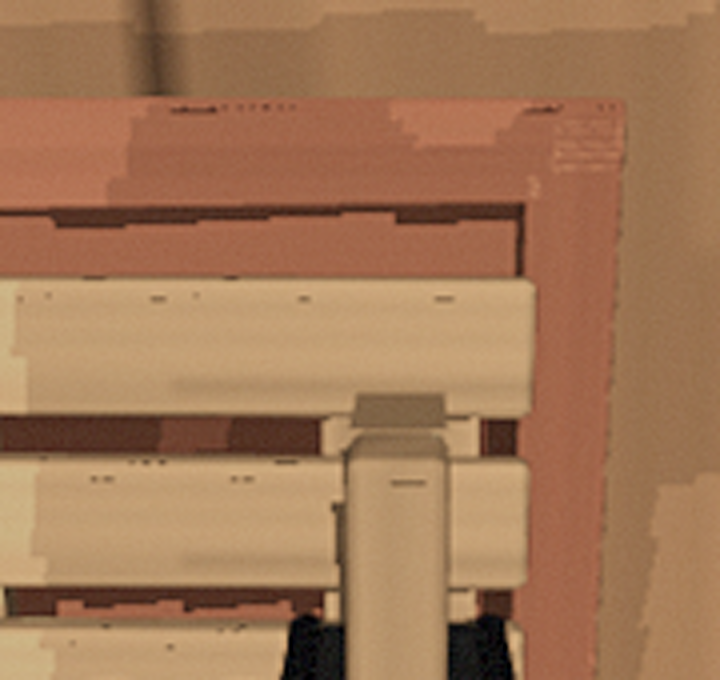

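Run:
```python
from h import *
c=load('w12')
for u,v,z in((313,160,.0558),(310.5,141,.030),(336,115,.030)):
    p=onz(c,u,v,z); print(np.round((Rg(0,TR['yaw']).T@(p-[TR['x'],TR['y'],0]))*1000,1))
```

```text
[95.9 58.3 55.8]
[100.4  65.7  30. ]
[115.4  80.6  30. ]
```

>>> send_rows:
  moves: [0.06,1.3,0,0.07,0.05,-0.38,-1,0.06,1.3,0,0.07,0.05,-0.38,-1,0.06,1.3,0,0.07,0.04,-0.37,-1,0,0,0,0,0,0,-1,0,0,0,0,0,0,-1]

```text
time_s: 12.6
position: [0.6532, 0.0035, 0.0475]
tcp_rot: [[0.04, 0.997, 0.07], [0.999, -0.04, -0.003], [-0.0, 0.07, -0.998]]
force: [-0.1, -0.3, -1.0]
opening: 0.128
```

Run:
```python
from h import *
snap('wrist','w13.png')
N_now()
delta(*tcp_for(1,-78.5,24.5,y=1.2))
delta(*tcp_for(0,-78.5,24,y=1.2))
```

```text
N tray [-78.1   1.1  25. ] tilt 4.02 yaw -2.3 roll -0.01
pos [0.6532 0.0036 0.0476] j [-9.7 43.8 88.2  0.7 44.1 -7.9] F [ 0.3 -0.1 -0.7] M [-0.17 -0.01  0.02] op 0.12867905408641814 t 12.65
rot [ 0.13  3.02 -0.1 ] shift cm [ 0.06 -0.02 -0.88]
pos [0.6532 0.0036 0.0476] j [-9.7 43.8 88.2  0.7 44.1 -7.9] F [ 0.3 -0.1 -0.7] M [-0.17 -0.01  0.02] op 0.12867905408641814 t 12.65
rot [ 0.17  4.02 -0.1 ] shift cm [ 0.08 -0.02 -1.21]
```

>>> send_rows:
  moves: [0.04,1.0,-0.03,0.02,0,-0.27,-1,0.04,1.0,-0.03,0.02,0,-0.27,-1,0.04,1.0,-0.03,0.02,0,-0.27,-1,0,0,0,0,0,0,-1]

```text
time_s: 13.05
position: [0.6542, 0.0036, 0.0386]
tcp_rot: [[0.042, 0.999, 0.016], [0.999, -0.042, -0.001], [-0.0, 0.016, -1.0]]
force: [0.4, -0.8, -0.4]
opening: 0.126
```

Run:
```python
from h import *
snap('wrist','w14.png')
N_now()
delta(*tcp_for(0,-78.5,24,y=1.2))
```

```text
N tray [-78.1   1.4  24.6] tilt 0.96 yaw -2.4 roll -0.0
pos [0.6542 0.0036 0.0388] j [-9.5 45.4 85.6  0.2 48.1 -7.2] F [ 1.2 -0.4 -0.6] M [-0.17 -0.1   0.02] op 0.13173078566395172 t 13.1
rot [ 0.04  0.96 -0.  ] shift cm [-0.02 -0.02 -0.33]
```

View pics/w14.png

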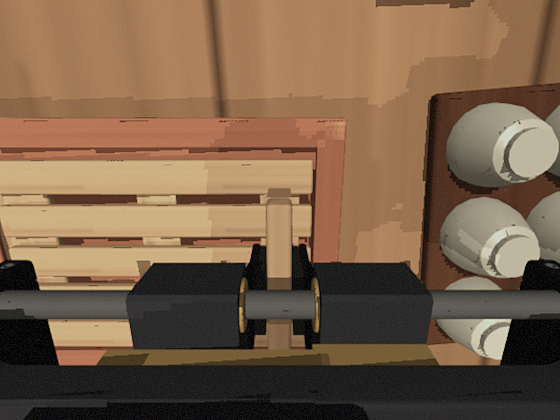

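>>> send_rows:
  moves: [0.02,0.5,0,-0.02,0,-0.17,-1,0.02,0.5,0,0,0,-0.17,-1,0,0,0,0,0,0,-1,0,0,0,0,0,0,-1]

```text
time_s: 13.5
position: [0.6542, 0.0036, 0.0359]
tcp_rot: [[0.042, 0.999, 0.0], [0.999, -0.042, -0.0], [-0.0, 0.0, -1.0]]
force: [2.2, 0.4, -0.2]
opening: 0.131
```

Run:
```python
from h import *
snap('wrist','w15.png')
N_now()
delta(*tcp_for(0,-78.5,24,y=1.2))
```

```text
N tray [-78.4   1.4  24.4] tilt 0.03 yaw -2.4 roll -0.01
pos [0.6541 0.0036 0.036 ] j [-9.5 45.9 84.9 -0.  49.2 -7. ] F [ 2.1 -1.  -0.4] M [-0.05 -0.23  0.08] op 0.13352313075032432 t 13.55
rot [0.01 0.03 0.  ] shift cm [-0.01 -0.02 -0.05]
```

>>> send_rows:
  moves: [0,0,0,0,0,-0.08,-1,0,0,0,0,0,-0.07,-1,0,0,0,0,0,0,-1,0,0,0,0,0,0,-1]

```text
time_s: 13.95
position: [0.6541, 0.0036, 0.0349]
tcp_rot: [[0.042, 0.999, 0.0], [0.999, -0.042, -0.0], [-0.0, 0.0, -1.0]]
force: [1.1, 0.7, 2.8]
opening: 0.134
```

Run:
```python
from h import *
N_now()
delta(*tcp_for(0,-78.5,24,y=1.2))
```

```text
N tray [-78.4   1.5  23.3] tilt 0.03 yaw -2.41 roll -0.01
pos [0.6541 0.0036 0.0349] j [-9.5 46.  84.9 -0.  49.1 -7. ] F [1.1 0.7 2.8] M [-0.08  0.04  0.1 ] op 0.13395759327137935 t 13.95
rot [0.01 0.03 0.01] shift cm [-0.01 -0.03  0.06]
```

>>> send_rows:
  moves: [0,0,0,0,0,0,0,0,0,0,0,0,0,0,0,0,0,0,0,0,0,0,0,0,0,0,0,0,0,0,0,0,0,0,0]

```text
time_s: 14.45
position: [0.6535, 0.0037, 0.034]
tcp_rot: [[0.042, 0.999, -0.001], [0.999, -0.042, 0.0], [0.0, -0.001, -1.0]]
force: [0.7, -0.6, -0.2]
opening: 0.467
```

Run:
```python
from h import *
snap('wrist','w16.png'); delta(*tcp_for(0,-78.5,24,y=1.2))
```

```text
pos [0.6536 0.0037 0.0341] j [-9.5 46.  84.9 -0.  49.1 -7. ] F [0.  0.1 0.1] M [-0.04 -0.05 -0.02] op 0.47677126033161266 t 14.5
rot [-0.   -0.05 -0.  ] shift cm [ 0.04 -0.03  0.14]
```

View pics/w16.png

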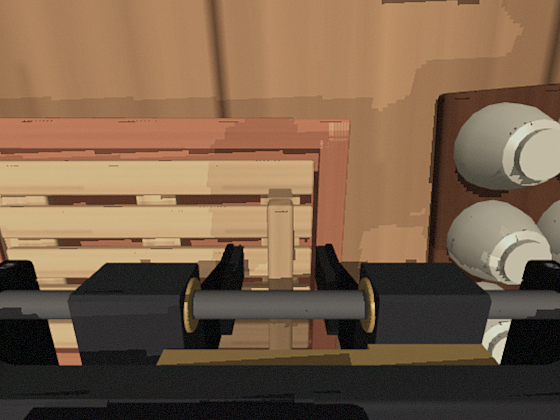

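>>> send_rows:
  moves: [0,0,0,0,0,1,0,0,0,0,0,0,2,0,0,0,0,0,0,4,0,0,0,0,-0.5,0,4,0,0,0,0,-0.5,0,4,0.2,0,0,0,-0.5,0,4,0.5,0,0,0,-0.5,-4,4,1,0,0,0,0,-4,2,1,0,0,0,0,0,0,1,0,0,0,0,0,0,1]

```text
time_s: 15.5
position: [0.6343, -0.0724, 0.2807]
tcp_rot: [[0.044, 0.999, 0.001], [0.999, -0.044, 0.0], [0.0, 0.001, -1.0]]
force: [-0.1, -0.2, -1.0]
opening: 0.947
```

Run:
```python
from h import *
snap('wrist','w17.png');t=snap('top','t17.png')
s=read_state();print(s['position'],s['joint_positions'])
```

```text
[ 0.6334381  -0.07065023  0.27878003] [-1.64062964e+01  2.81713724e+01  7.62901937e+01  2.69178863e-02
  7.56874569e+01 -1.40254982e+01]
```

View pics/w17.png

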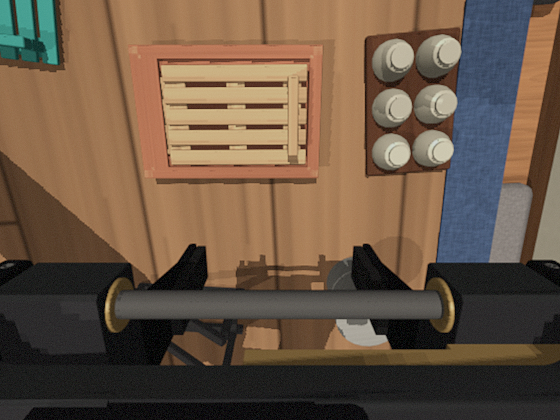

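Run:
```python
from h import *
i=cv2.imread('pics/w17.png')[35:190,125:330]; i=cv2.resize(i,None,fx=3.8,fy=3.8,interpolation=cv2.INTER_CUBIC)
cv2.imwrite('pics/w17c.png',i)
```

```text
(no output)
```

View pics/w17c.png

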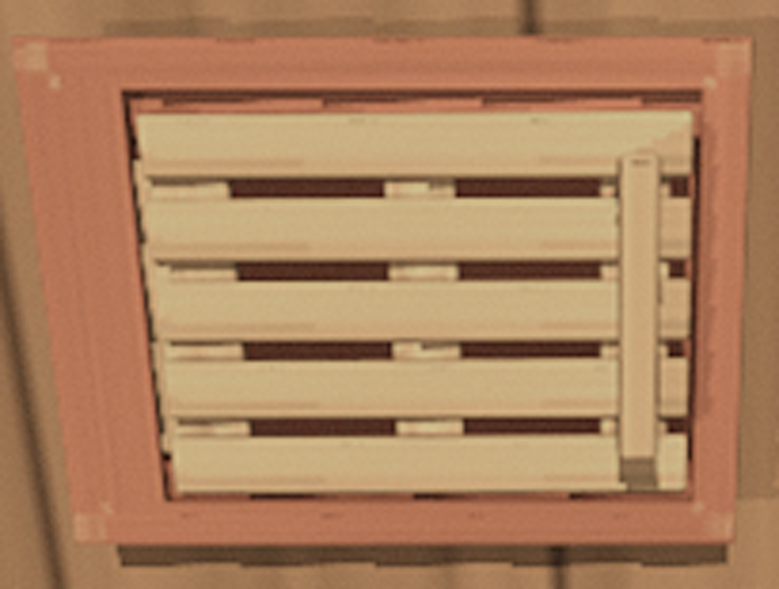

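Run:
```python
from h import *
c=load('w17')
for u,v in((137,113),(692,112),(687,490),(174,492),(122,90),(704,90),(694,500),(165,500)):
    p=onz(c,(u+.5)/3.8-.5+125,(v+.5)/3.8-.5+35,.030); print(np.round((Rg(0,TR['yaw']).T@(p-[TR['x'],TR['y'],0]))*1000,1))
i=cv2.imread('pics/t17.png'); print(cv2.imwrite('pics/t17c.png',cv2.resize(i[160:245,90:310],None,fx=3.6,fy=3.6,interpolation=cv2.INTER_CUBIC)))
```

```text
[-76.8  59.9  30. ]
[97.5 59.8 30. ]
[ 98.6 -59.4  30. ]
[-77.7 -59.6  30. ]
[-80.7  66.5  30. ]
[101.1  66.1  30. ]
[101.1 -62.9  30. ]
[-81.1 -62.4  30. ]
True
```

View pics/t17c.png

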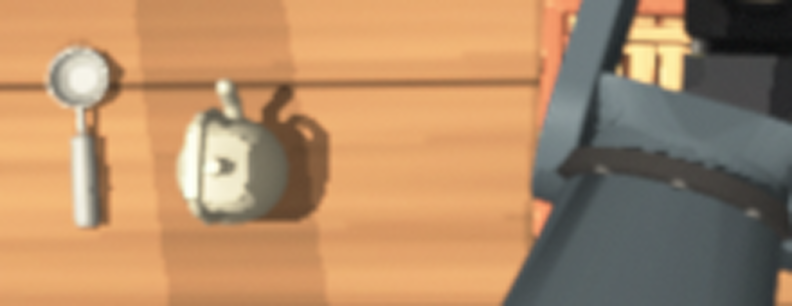

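>>> send_rows:
  moves: [0,0,-8,-1.5,3.4,0.4,1,0,0,-8,-1.5,3.4,0.4,1,0,0,-8,-1.5,3.4,0.4,1,0,0,-8,-1.5,3.4,0.4,1,0,0,-8,-1.5,3.4,0.4,1,0,0,-8,-1.5,3.4,0.4,1,0,0,-8,-1.5,3.4,0.4,1,0,0,-8,-1.5,3.4,0.4,1,0,0,-8,-1.5,3.4,0.4,1,0,0,-8,-1.5,3.4,0.4,1,0,0,-8,-1.5,3.4,0.4,1,0,0,0,0,0,0,1,0,0,0,0,0,0,1,0,0,0,0,0,0,1]

```text
time_s: 17.0
position: [0.4689, 0.3021, 0.3226]
tcp_rot: [[1.0, -0.006, -0.002], [-0.006, -1.0, -0.001], [-0.002, 0.001, -1.0]]
force: [-0.2, -0.6, -0.6]
opening: 0.999
```

Run:
```python
from h import *
snap('wrist','w18.png')
s=read_state();print(s['position'],s['joint_positions'],s['tcp_rot'])
```

```text
[0.4692355  0.30179675 0.32279313] [ 2.12718328e+01  1.91081368e+01  8.42560700e+01 -3.52848492e-05
  7.67195896e+01  1.11656777e+02] [[ 9.99976506e-01 -6.71798125e-03 -1.36266308e-03]
 [-6.71871031e-03 -9.99977288e-01 -5.31151741e-04]
 [-1.35906387e-03  5.40294601e-04 -9.99998931e-01]]
```

View pics/w18.png

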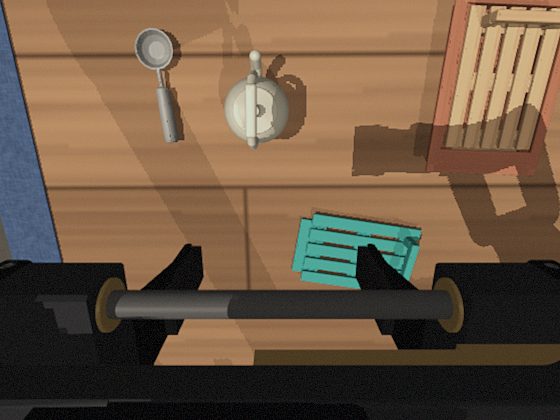

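>>> send_rows:
  moves: [0,0,0,1,2.5,-1,1,0,0,0,1,2.5,-1,1,0,0,0,1,2.5,-1,1,0,0,0,1,2.5,-1,1,0,0,0,0,0,0,1,0,0,0,0,0,0,1]

```text
time_s: 17.65
position: [0.5096, 0.4013, 0.2825]
tcp_rot: [[1.0, -0.008, -0.002], [-0.008, -1.0, -0.001], [-0.002, 0.001, -1.0]]
force: [-0.9, -0.3, -0.3]
opening: 0.998
```

Run:
```python
from h import *
snap('wrist','w19.png')
s=read_state();print(s['position'])
i=cv2.imread('pics/w18.png')[40:160,200:320]; cv2.imwrite('pics/w18c.png',cv2.resize(i,None,fx=5,fy=5,interpolation=cv2.INTER_CUBIC))
```

```text
[0.5095362  0.40109253 0.28315756]
```

View pics/w18c.png

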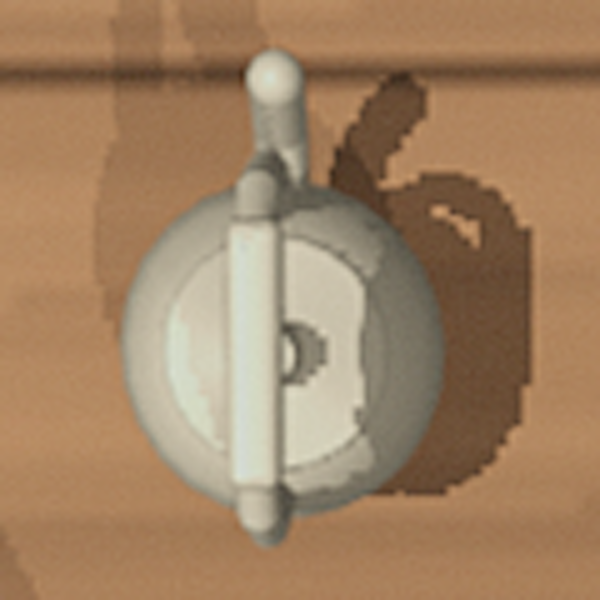

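View pics/w19.png

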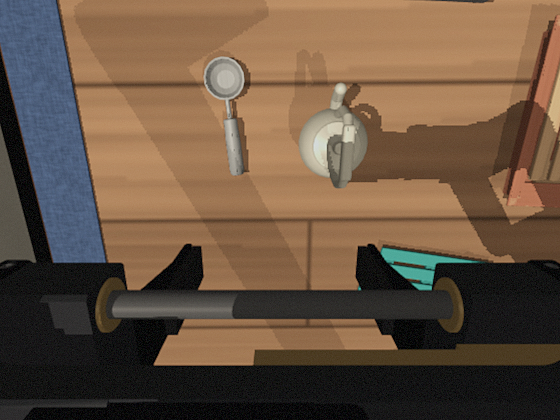

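Run:
```python
from h import *
i=cv2.imread('pics/w19.png')[75:195,280:400]; cv2.imwrite('pics/w19c.png',cv2.resize(i,None,fx=5,fy=5,interpolation=cv2.INTER_CUBIC))
```

```text
(no output)
```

View pics/w19c.png

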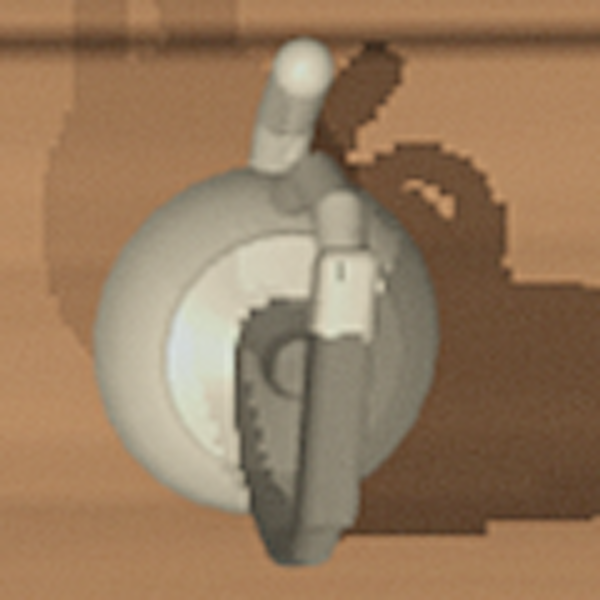

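Run:
```python
from h import *
a=load('w18');b=load('w19');f=lambda p,o:((p[0]+.5)/5-.5+o[0],(p[1]+.5)/5-.5+o[1])
pts=[]
for p,q in(((256,218),(346,248)),((254,487),(329,525)),((274,78),(303,66))):
    x,e=tri((a,*f(p,(200,40))),(b,*f(q,(280,75)))); print(np.round(x*1000,1),np.round(e,2)); pts.append(x)
d=pts[0]-pts[1]; print('len',np.linalg.norm(d)*1000,'yaw',np.degrees(np.arctan2(d[1],d[0])),'mid',(pts[0]+pts[1])/2)
for p in((256,218),(254,487)): print(onz(a,*f(p,(200,40)),.128))
for p in((346,248),(329,525)): print(onz(b,*f(p,(280,75)),.128))
```

```text
[577.8 333.5 121.1] [0.33 0.33]
[522.6 335.  125.9] [0.34 0.34]
[614.4 332.8  60.6] [0.24 0.24]
len 55.48753627684748 yaw -1.646011133616043 mid [0.55018063 0.33424965 0.12349908]
[0.57762166 0.33276274 0.128     ]
[0.52241449 0.33500429 0.128     ]
[0.57783489 0.33506088 0.128     ]
[0.52333194 0.33535137 0.128     ]
```

Run:
```python
from h import *
a=load('w18');b=load('w19');t=load('t17');f=lambda p,o:((p[0]+.5)/5-.5+o[0],(p[1]+.5)/5-.5+o[1])
print('belly',onz(a,*f((283,350),(200,40)),.045),onz(b,*f((267,340),(280,75)),.045))
g=lambda p:((p[0]+.5)/3.6-.5+90,(p[1]+.5)/3.6-.5+160)
print('top bar',onz(t,*g((204,165)),.128),'spout',onz(t,*g((222,88)),.06),'belly',onz(t,*g((234,168)),.045))
for p in('scene',): pass
from rig import *
T=np.eye(3); R=np.c_[[1,0,0],[0,-1,0],[0,0,-1]]
from scipy.spatial.transform import Rotation as Q
y=Q.from_euler('z',-1.6,degrees=True).as_matrix()
delta(y@R,np.array([.550,.334,.20]))
```

```text
belly [0.55089456 0.33351734 0.045     ] [0.55190963 0.33563987 0.045     ]
top bar [0.54623538 0.32285251 0.128     ] spout [0.61283516 0.3327941  0.06      ] belly [0.55015971 0.3267956  0.045     ]
pos [0.5095 0.4011 0.2832] j [ 28.4  28.9  74.3  -0.   76.9 118.8] F [ 0.4  0.1 -0.2] M [0.04 0.04 0.01] op 1.0022599078992107 t 17.7
rot [ 0.05 -0.06 -1.14] shift cm [ 4.05 -6.71 -8.32]
```

>>> send_rows:
  moves: [0,0,-0.4,1.35,-2.24,-0.8,1,0,0,-0.4,1.35,-2.24,-0.8,1,0,0,-0.4,1.35,-2.23,-0.8,1,0,0,0,0,0,-3,1,0,0,0,0,0,-3,1,0,0,0,0,0,0,1,0,0,0,0,0,0,1]

```text
time_s: 18.4
position: [0.55, 0.3344, 0.2002]
tcp_rot: [[1.0, -0.029, -0.0], [-0.029, -1.0, 0.0], [-0.0, -0.0, -1.0]]
force: [0.5, 0.4, 0.5]
opening: 0.998
```

Run:
```python
from h import *
c=snap('wrist','w20.png')
R=np.c_[[1,0,0],[0,-1,0],[0,0,-1]]
from scipy.spatial.transform import Rotation as Q
y=Q.from_euler('z',-1.6,degrees=True).as_matrix()
delta(y@R,np.array([.550,.3345,.103]))
print(proj(c,[[.578,.334,.128],[.522,.335,.128]]))
```

```text
pos [0.5508 0.3351 0.2013] j [ 21.4  33.   80.4   0.   66.4 113. ] F [ 1.3 -0.3  0.8] M [0.04 0.02 0.01] op 0.9987431150201088 t 18.45
rot [-0.07  0.14  0.03] shift cm [-0.08 -0.06 -9.83]
[[280.9307975  185.25157703]
 [281.5988663  252.83048238]]
```

View pics/w20.png

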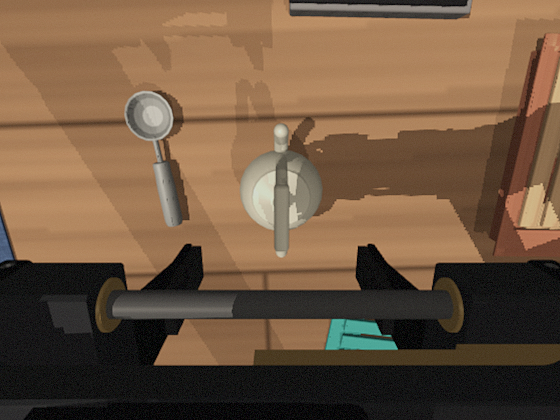

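>>> send_rows:
  moves: [0,0,0,0,0,-3,0.3,0,0,0,0,0,-3,0.1,0,0,0,0,0,-2,0,0,0,0,0,0,-1.2,0,0,0,0,0,0,-0.5,0,0,0,0,0,0,0,0]

```text
time_s: 19.05
position: [0.5505, 0.3356, 0.1033]
tcp_rot: [[1.0, -0.028, 0.001], [-0.028, -1.0, 0.001], [0.001, -0.001, -1.0]]
force: [-0.7, 0.2, 0.5]
opening: 0.551
```

Run:
```python
from h import *
c=snap('wrist','w21.png')
s=read_state(); print(s['position'],s['force'],s['opening'])
```

```text
[0.55078199 0.33576585 0.10378263] [0.72142699 1.40852568 0.26161989] 0.5306382722407224
```

View pics/w21.png

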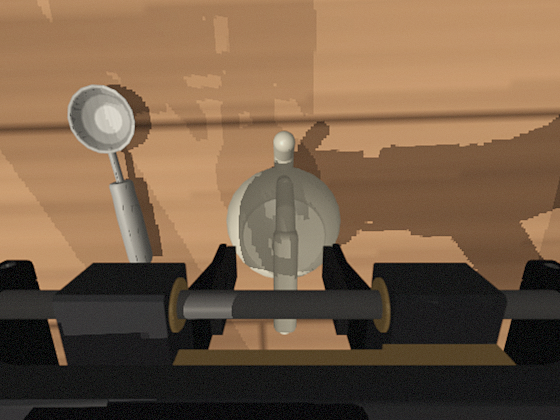

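>>> send_rows:
  moves: [0,0,0,-0.05,-0.14,0,0,0,0,0,0,0,0,-1,0,0,0,0,0,0,-1,0,0,0,0,0,0,-1,0,0,0,0,0,0,-1,0,0,0,0,0,0,-1,0,0,0,0,0,0,-1,0,0,0,0,0,0,-1]

```text
time_s: 19.9
position: [0.5494, 0.3337, 0.1025]
tcp_rot: [[1.0, -0.028, -0.0], [-0.028, -1.0, -0.0], [-0.0, 0.0, -1.0]]
force: [-0.1, -1.2, 1.2]
opening: 0.132
```

Run:
```python
from h import *
s=read_state(); print(s['position'],s['force'],s['moment'],s['opening'])
```

```text
[0.54935115 0.33370464 0.10250842] [-0.07633651 -1.16445857  1.21791488] [-0.133225   -0.02026357 -0.01017886] 0.13214474350740216
```

>>> send_rows:
  moves: [0,0,0,0,0,0,-1,0,0,0,0,0,0.5,-1,0,0,0,0,0,1,-1,0,0,0,0,0,1.5,-1,0,0,0,0,0,2,-1,0,0,0,0,0,2,-1,0,0,0,0,0,2,-1,0,0,0,0,0,1,-1,0,0,0,0,0,0,-1,0,0,0,0,0,0,-1]

```text
time_s: 20.9
position: [0.5489, 0.3338, 0.2024]
tcp_rot: [[1.0, -0.028, -0.001], [-0.028, -1.0, 0.0], [-0.001, -0.0, -1.0]]
force: [-0.2, 0.2, -3.2]
opening: 0.133
```

Run:
```python
from h import *
snap('wrist','w22.png')
s=read_state(); print(s['position'],s['force'],s['moment'],s['opening'])
TR['x'],TR['y']=.575,.0065
p=Rg(0,TR['yaw'])@np.array([-.018,-.001,0])+[TR['x'],TR['y'],.2]
R=np.c_[[1,0,0],[0,-1,0],[0,0,-1]]
delta(Rg(0,-2.4)@R,p)
```

```text
[0.54852478 0.33361932 0.2016298 ] [ 0.44204651 -0.24348922 -2.99842354] [ 0.04431436  0.06189226 -0.00189347] 0.135720036447038
pos [0.5485 0.3336 0.2016] j [ 21.3  32.9  80.6   0.   66.6 112.9] F [ 0.4 -0.2 -3. ] M [ 0.04  0.06 -0.  ] op 0.135720036447038 t 20.95
rot [ 0.02 -0.12 -0.8 ] shift cm [  0.84 -32.74  -0.16]
```

View pics/w22.png

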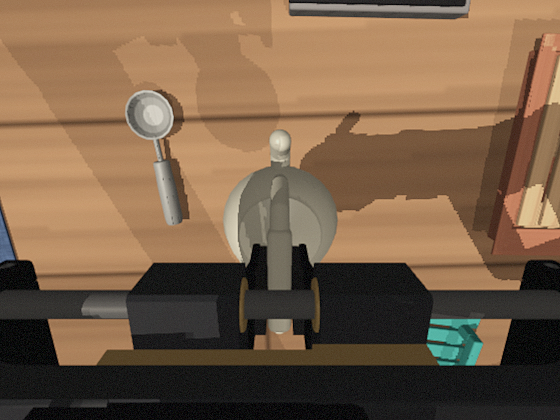

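>>> send_rows:
  moves: [0,0,-0.2,0.06,-1,0,-1,0,0,-0.2,0.06,-2,0,-1,0,0,-0.2,0.06,-2.6,0,-1,0,0,-0.2,0.06,-2.6,0,-1,0,0,0,0.06,-2.6,0,-1,0,0,0,0.06,-2.6,0,-1,0,0,0,0.06,-2.6,0,-1,0,0,0,0.06,-2.6,0,-1,0,0,0,0.06,-2.6,0,-1,0,0,0,0.06,-2.6,0,-1,0,0,0,0.06,-2.6,0,-1,0,0,0,0.06,-2.6,0,-1,0,0,0,0.06,-2,0,-1,0,0,0,0.06,-1.3,0,-1,0,0,0,0,-1,0,-1,0,0,0,0,0,0,-1,0,0,0,0,0,0,-1]

```text
time_s: 22.65
position: [0.5575, 0.0014, 0.2023]
tcp_rot: [[0.999, -0.042, -0.001], [-0.042, -0.999, 0.001], [-0.001, -0.001, -1.0]]
force: [-0.0, 0.5, -2.7]
opening: 0.135
```

Run:
```python
from h import *
snap('wrist','w23.png');snap('scene','s23.png')
TR['x'],TR['y']=.575,.0065
p=Rg(0,TR['yaw'])@np.array([-.018,-.001,0])+[TR['x'],TR['y'],.2]
R=np.c_[[1,0,0],[0,-1,0],[0,0,-1]]
delta(Rg(0,-2.4)@R,p)
i=cv2.imread('pics/s23.png')[130:320,150:360]; cv2.imwrite('pics/s23c.png',cv2.resize(i,None,fx=3,fy=3,interpolation=cv2.INTER_CUBIC))
```

```text
pos [0.5575 0.0018 0.2024] j [-11.3  26.5  93.1   0.   60.4  81. ] F [-0.3 -0.1 -2.8] M [-0.02  0.02 -0.01] op 0.1361993461189402 t 22.75
rot [-0.05 -0.02 -0.05] shift cm [-0.05  0.44 -0.24]
```

View pics/w23.png

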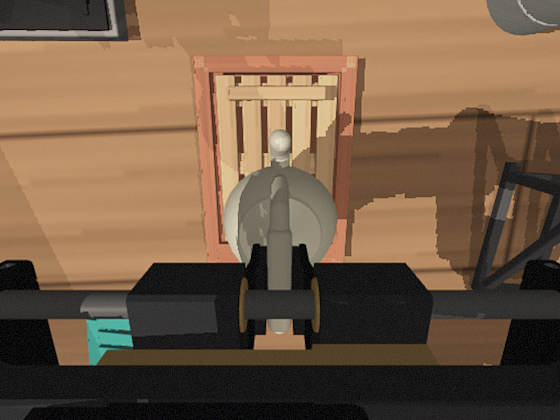

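View pics/s23c.png

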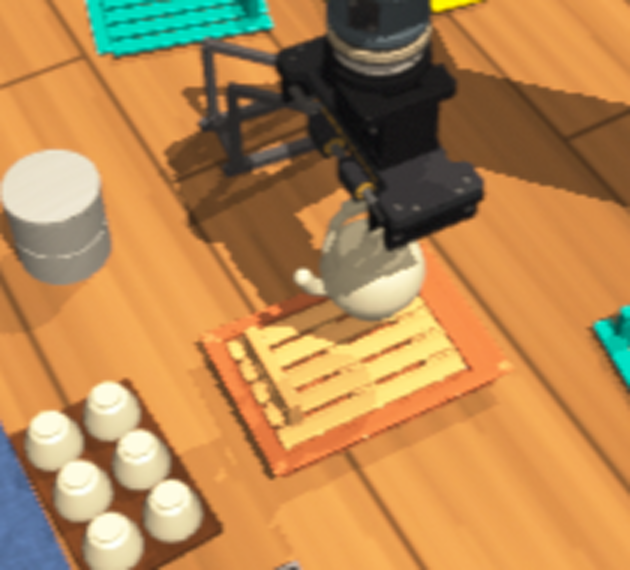

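>>> send_rows:
  moves: [0,0,0,-0.02,0.35,-1,-1,0,0,0,0,0,-1.5,-1,0,0,0,0,0,-1.5,-1,0,0,0,0,0,-1.2,-1,0,0,0,0,0,-0.7,-1,0,0,0,0,0,-0.4,-1,0,0,0,0,0,-0.2,-1,0,0,0,0,0,-0.1,-1,0,0,0,0,0,0,-1,0,0,0,0,0,0,-1]

```text
time_s: 23.75
position: [0.5579, 0.0043, 0.1369]
tcp_rot: [[0.999, -0.042, 0.001], [-0.042, -0.999, 0.0], [0.001, -0.0, -1.0]]
force: [0.3, -0.0, -3.1]
opening: 0.131
```

Run:
```python
from h import *
s=read_state(); print(s['position'],s['force'],s['moment'],s['opening'])
```

```text
[0.55789116 0.00429565 0.13694942] [ 0.32434948 -0.0339815  -3.06588795] [ 0.0268524   0.01298155 -0.01412675] 0.13141943028310965
```

>>> send_rows:
  moves: [0,0,0,0,0,-0.1,-1,0,0,0,0,0,-0.1,-1,0,0,0,0,0,-0.1,-1,0,0,0,0,0,0,-1,0,0,0,0,0,0,-1]

```text
time_s: 24.25
position: [0.5575, 0.0044, 0.1334]
tcp_rot: [[0.999, -0.042, -0.0], [-0.042, -0.999, 0.0], [-0.0, -0.0, -1.0]]
force: [-0.1, -0.4, -2.1]
opening: 0.13
```

>>> send_rows:
  moves: [0,0,0,0,0,-0.07,-1,0,0,0,0,0,0,-1,0,0,0,0,0,0,-1]

```text
time_s: 24.55
position: [0.5575, 0.0044, 0.1328]
tcp_rot: [[0.999, -0.042, -0.0], [-0.042, -0.999, 0.0], [-0.0, -0.0, -1.0]]
force: [-0.8, 0.3, -3.6]
opening: 0.132
```

>>> send_rows:
  moves: [0,0,0,0,0,-0.07,-1,0,0,0,0,0,0,-1,0,0,0,0,0,0,-1]

```text
time_s: 24.85
position: [0.5578, 0.0043, 0.1324]
tcp_rot: [[0.999, -0.042, 0.001], [-0.042, -0.999, 0.0], [0.001, -0.0, -1.0]]
force: [0.6, -1.0, -0.4]
opening: 0.134
```

>>> send_rows:
  moves: [0,0,0,0,0,-0.07,-1,0,0,0,0,0,0,-1,0,0,0,0,0,0,-1]

```text
time_s: 25.15
position: [0.558, 0.0041, 0.1324]
tcp_rot: [[0.999, -0.042, 0.001], [-0.042, -0.999, -0.0], [0.001, 0.0, -1.0]]
force: [-1.5, -1.2, 5.8]
opening: 0.137
```

The wrist force rose from about −3 N to +5.8 N, so the pot is standing on the slats. I'll take one look and then release.

Run:
```python
from h import *
snap('scene','s24.png')
i=cv2.imread('pics/s24.png')[150:310,180:350]; cv2.imwrite('pics/s24c.png',cv2.resize(i,None,fx=3.6,fy=3.6,interpolation=cv2.INTER_CUBIC))
```

```text
(no output)
```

View pics/s24c.png

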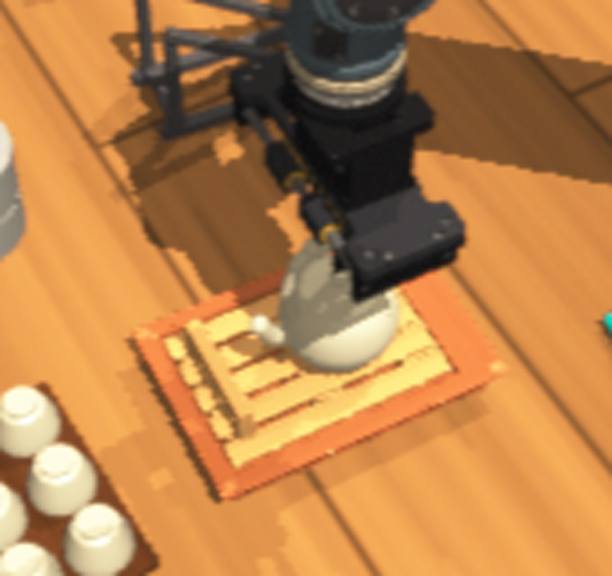

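>>> send_rows:
  moves: [0,0,0,0,0,0,-0.3,0,0,0,0,0,0,-0.3,0,0,0,0,0,0,-0.1,0,0,0,0,0,0,0,0,0,0,0,0,0,0,0,0,0,0,0,0,0,0,0,0,0,0,0,0]

```text
time_s: 25.9
position: [0.5575, 0.0045, 0.1313]
tcp_rot: [[0.999, -0.042, -0.0], [-0.042, -0.999, 0.0], [-0.0, -0.0, -1.0]]
force: [-0.5, -0.1, 0.7]
opening: 0.495
```

Run:
```python
from h import *
snap('wrist','w25.png'); s=read_state(); print(s['position'],s['force'],s['opening'])
```

```text
[0.55751645 0.00444237 0.13134076] [-0.22074837 -0.37544978  0.34798635] 0.49550612249415776
```

View pics/w25.png

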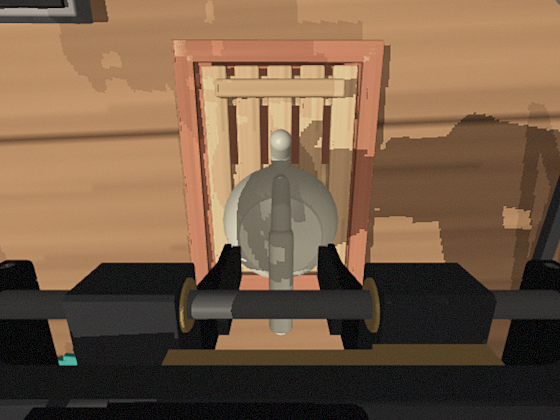

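The fingers are clear (bar at column 281, fingers at 230 and 330). Next I lift away and check.

>>> send_rows:
  moves: [0,0,0,0,0,1,0,0,0,0,0,0,2,0,0,0,0,0,0,3,0,0,0,0,0,0,4,0,0,0,0,-2,0,4,0,0,0,0,-4,0,2,0,0,0,0,-4,0,0,0,0,0,0,-1,0,0,0,0,0,0,0,0,0,0,0,0,0,0,0,0,0]

```text
time_s: 26.95
position: [0.4489, 0.0041, 0.292]
tcp_rot: [[0.999, -0.042, 0.002], [-0.042, -0.999, -0.0], [0.002, 0.0, -1.0]]
force: [0.5, -0.4, -0.1]
opening: 0.501
```

Run:
```python
from h import *
c=snap('wrist','w26.png'); snap('scene','s26.png');snap('top','t26.png'); s=read_state(); print(s['position'],s['force'],s['opening'],s['time_s'])
i=cv2.imread('pics/s26.png')[150:310,180:350]; cv2.imwrite('pics/s26c.png',cv2.resize(i,None,fx=3.6,fy=3.6,interpolation=cv2.INTER_CUBIC))
```

```text
[0.44899553 0.0041764  0.29128294] [-0.02203796  0.142315   -0.222958  ] 0.5003356905949796 27.1
```

View pics/w26.png

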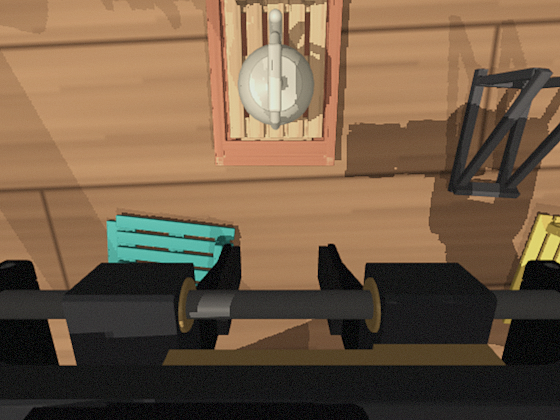

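View pics/s26c.png

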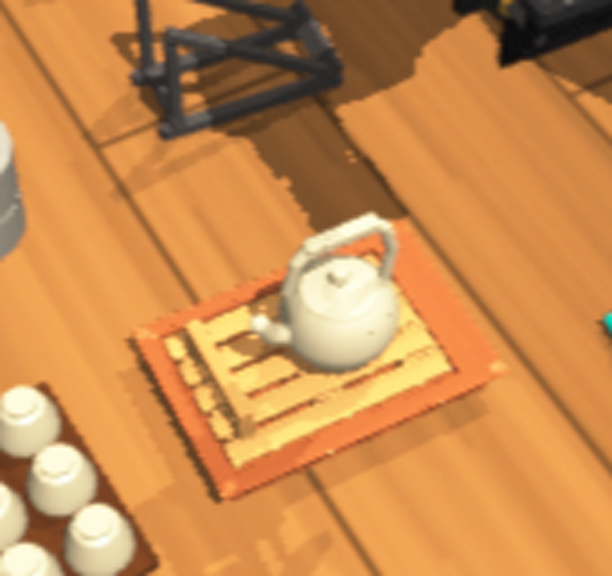

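View pics/t26.png

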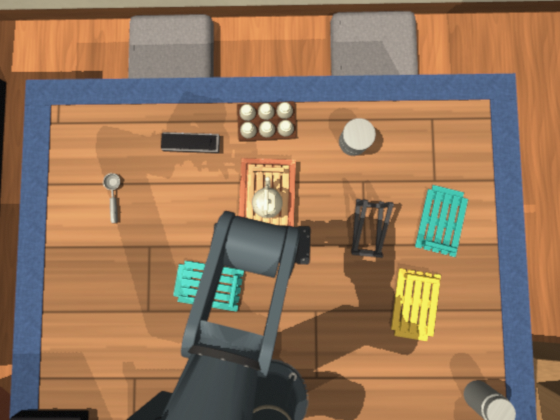

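Run:
```python
from h import *
c=load('w26');TR['x'],TR['y']=.575,.0065
i=cv2.imread('pics/w26.png')[0:175,195:360]; cv2.imwrite('pics/w26c.png',cv2.resize(i,None,fx=3.4,fy=3.4,interpolation=cv2.INTER_CUBIC))
for n,u,v,z in(('belly',276,85,.075),('bar a',276,37,.158),('bar b',276,112,.158)):
    p=onz(c,u,v,z); print(n,np.round((Rg(0,TR['yaw']).T@(p-[TR['x'],TR['y'],0]))*1000,1))
```

```text
belly [-16.8  -2.4  75. ]
bar a [ 15.   -3.4 158. ]
bar b [-45.1  -3.1 158. ]
```

View pics/w26c.png

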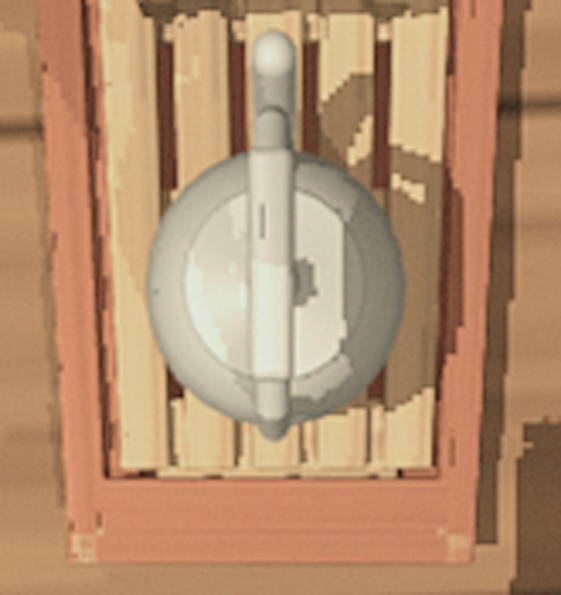

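The pot stands upright at tray (−17, −3) mm. The grate is flush with its tongue under the lip, and the arm is clear. Handing in.

```bash
python3 -c "
from rig import hand_in; print(hand_in())"
```

```text
the job is handed in; nothing more can be done
None
```

I put the grate back in the tray and stood the pot on it, then handed in at about 27 s of the 64 s allowed. The hand-in gave no verdict.

**Grate:** I took it off the stand by its handle bar at 35° and slid the tongue under the lip. Then I swung it down while still gripped and pressed with about 3 N before letting go. The last measurement, before the pot went on, put the slat corners level with the rim. The grate was about 1 mm from its seat in x and about 2 mm off in y. Later pictures with the pot on it look the same.

**Pot:** I lifted it by its top bar and lowered it until the wrist force rose to about +6 N. It stands upright at about (−17, −3) mm in the tray's frame, with its whole foot on the slats. I judged it upright because the handle bar sits directly above the belly to within about 2 mm.

**Rest of the scene:** In the final pictures the cups, tin, incense box, spoon and look-alikes are where they started, and the robot is clear of everything.

**Checks that disagreed:**
- The top camera put the tray's y about 3 mm lower than the wrist camera did, and the pot's bar about 11 mm lower. I used the wrist values, and both grasps fitted.
- The rim's triangulated height scattered between 23 and 32 mm, where the text says 30 mm.

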